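# Free the grinding jar from a left-hand-threaded mill clamp

## Robot

A 6-joint arm with a two-finger parallel gripper is mounted at the origin on the work surface. World frame = base frame: x ahead of the robot, y to its left, z up, the work surface at z = 0. Lengths are in m, angles in rad, forces in N, time in s.
With the tool pointing down it reaches from about 0.35 to 0.775 m from the base axis. Payload 5.5 kg.
Tool frame: the origin (TCP) lies between the finger pads; the fingertips stand 8 mm ahead of it and the grasp point (between the pads) lies 11 mm behind it; z points along the fingers, y is the line along which they close (so a half turn about z gives the same grasp; the last joint's range is limited). The gripper opens to 85 mm and grips with 20 to 120 N. Pads are 22 mm wide; open, the fingers measure 114 mm over their backs; the gripper's body (76 mm by 85 mm) begins 54 mm behind the grasp point. The pads swing forward as they close: fully open they stand 13 mm farther back than shut.
Start: joints at [-1.312, 0.313, 0.046, 1.304, 0, 1.431], TCP at [0.223, -0.53, 0.239] pointing down, gripper open.
Joint ranges: [-2.76, 2.76], [-0.86, 1.69], [-1.03, 1.26], [-2.2, 2.34], [-1.47, 1.5], [-3.14, 3.14]. Speed limits (rad/s): [2.57, 2.57, 3.14, 3.14, 3.14, 3.14].

## Interface

Orientations are given as a unit quaternion [w, x, y, z].
In Python, from workcell import status, vision, job gives the robot as it stands. The module is installed in compiled form; this text tells all that it offers.
- The arm moves only by the tool apply_moves, never from a script. Its argument "moves" is one flat list of numbers, 6 for each row, row after row: the shift along the world's x, y, z in units of 25 mm (1.0 is 25 mm), then the turn, a rotation vector about the world's x, y, z in rad. In form: [x, y, z, rx, ry, rz, x, y, z, rx, ry, rz, ...]. A call has 1 to 20 rows; each row is the pose to reach, as a shift and turn from the pose commanded when the call began; what a row does not reach only later rows make up. A row lasts 1/12 s, in which the tool goes at most 41.7 mm and 7.16 degrees, less where a joint would pass 70% of its speed; a pose out of reach is approached as far as the arm can. A call with a gripper value outside its range is refused whole. "claw" is the opening in per cent of the stroke, from 0 (shut) to 100 (fully open), set as the call begins (left out, the last holds). The fingers move at their own pace and stop on an object; "newtons" is the grip in N (left out, the last holds). Time passes only in rows, so rows that repeat a pose let the fingers close. It gives the time, the measured TCP pose, the force, the opening and the grip force at its end, in the units of the state.
- status.get_state(): the state, without advancing time (a new reading comes with each control period).
- vision.read_camera(name): name is "side" or "top"; returns a dict with "image" (420x560x3 uint8, blue, green, red), "camera_matrix" (3x3 intrinsics, pixels), "camera_from_world" (4x4, takes a point from world to camera coordinates). Camera axes: x right, y down, z forward; pixel columns grow to the right and rows downward; lengths in m; the calibration is good to about 2 mm. A picture is of the moment at which its call begins. There is no depth.
- job.hand_in(): hands the job in; it is judged then, once.
The state is a dict: "clock": time; "joint_pos": joint angles; "qvel": joint speeds; "tau": joint torques, N m; "tcp_pos": TCP position; "orientation": TCP orientation; "wrist_force": force on the tool from outside, world axes, zero at the start; "ft_torque": the same for the moment, N m; "finger_gap": finger opening in m; "grip_force": force on a finger pad.
Only numpy, scipy, OpenCV 4.12 (cv2) and the standard library are available. Lean on these libraries where they do the work, as an engineer would, in place of code of your own. Each camera call takes 0.05 s, during which the arm holds its last target. There are 200 camera calls.

## Task

Get the finished grinding jar out of the ball mill: its clamp screw has a left-hand thread, so push the rod of the turning bar deep into a hole of the screw's round head and use it to turn the screw the loosening way, moving the bar to the next hole as needed, until the screw's foot is clear of the recess in the jar's lid; do not tighten it. Then lay the bar back in its wooden rest, swing the clamp bridge well aside by its black knob, lift the jar out and set it down upright in the metal tray without dropping it. Leave the other things on the bench where they are.

Things in the scene. Friction and masses are not known exactly. Their poses are not given: they have to be found in the camera images.
- mill: Bench ball mill, fixed: beige housing 300 x 240 mm, 88 mm high, with a sprung plate on it (top 112 mm above the bench). Origin: centre of its underside; z up, x from its control panel to its rear (away from the robot within 0.3 rad). Over the origin stand the jar in its cup (ring, outer radius 41 mm, inner 33, rim 130 mm above the bench), the clamp bridge and the clamp screw.
- bridge (a joint): Steel clamp bridge across the jar along mill x, 26 mm wide; underside 207 mm, top 221 mm above the bench; carries the screw. 0 = shut in its keeper; grows to 1.9 rad as its knob end swings to the mill's -y side (counter-clockwise from above). Stays where left (0.4 N m friction). The screw's foot holds it while in the lid's recess. 1.4 rad leaves the jar free from above.
- bridge_grip (a point): Middle of the grip of the black upright knob on the bridge's free end (mill x = -112 mm when shut), 245 mm above the bench, 187 mm from the hinge axis. Knob 22 mm in diameter, its top 16 mm above this point, its foot (bridge top) 24 mm below; pinch it from above, from any side.
- bridge_hinge (a point): Point on the bridge's vertical hinge axis (a post at mill x = +75 mm, y = 0), at the height of bridge_grip. The keeper, a C-shaped catch on a post at mill x = -75 mm, is open to the mill's -y side; its lip over the bridge is 231 mm above the bench.
- screw (a joint): Angle of the clamp screw, rad: grows as it turns CLOCKWISE seen from above, which lifts it (left-hand thread, 1.43 mm per rad). Starts between 0 and 0.3, done up; the other way tightens it, to a stop at -0.25. About 0.4 N m turns it. The foot is clear of the lid from 1.8 rad on; turn to 2.1 or more (range ends at 7).
- capstan: Round steel head of the clamp screw, 60 mm in diameter, 34 mm high, on the mill's vertical axis. Origin on the axis at the height of its hole centres (about 259 mm above the bench, rising with the screw; top 17 mm higher, bridge top 38 mm lower). Four countersunk holes 16 mm across run in from the rim along its +x, -x, +y, -y axes (which turn with it) and meet in the middle: push the rod in past the centre, into the hole opposite, or it slips out.
- foot (a point): Centre of the flat underside of the screw's foot (22 mm diameter). At the start it is just above the floor of the recess in the jar's lid (3 mm deep, 26 mm in diameter).
- bar: Loose turning bar: a round steel rod, 12 mm in diameter and 80 mm long, out of the end of a flat-sided black handle 70 mm long, 16 mm wide, 22 mm high; 0.16 kg. Origin on its axis, in the handle; x along it to the rod: handle from x = -40 to +30 mm, rod on to its chamfered tip at x = 110 mm; y across the handle's width. Starts in the wooden rest, axis level, 36 mm above the bench.
- rest: Wooden bar rest, fixed; base 150 x 60 mm, 8 mm thick. Origin on the bench, right under the bar's origin when the bar lies in it; x along it, as the bar's. Two notched plates 9 mm thick: at x = -35 mm for the handle (notch floor 25 mm above the bench, 22 mm wide) and at x = +85 mm for the rod (30 mm; 18 mm wide), both wider above, horns up to 47 mm. Between them the handle is free for fingers.
- jar: Loose steel grinding jar with its lid locked on: 62 mm in diameter, 84 mm high (the top 18 mm, the lid, is 58 mm), 0.45 to 0.7 kg. Origin: centre of its underside. It stands in the mill's cup, its underside 112 mm above the bench; the cup's rim is 18 mm up its side.
- tray: Aluminium tray, fixed, 260 mm along its x, 190 mm along its y, floor top 3 mm and rim 18 mm above the bench. Origin: centre of its underside. A larger jar and a spare lid stand in its +x half and stay there.
- tray_clear (a point): On the tray's floor, centre of its empty -x half (55 mm from the tray's middle): a good place for the jar.
- jar_large: Bystander: larger grinding jar, 74 mm in diameter, 100 mm high, in the tray. Origin: centre of its underside.
- spare_lid: Bystander: loose jar lid, 58 mm in diameter, 16 mm high, in the tray. Origin: centre of its underside.
- wash_bottle: Bystander: white plastic wash bottle, 64 mm in diameter, 195 mm high. Origin: centre of its underside.
- reagent_a: Bystander: clear reagent jar with screw cap, 66 mm in diameter, 150 mm high. Origin: centre of its underside.
- reagent_b: Bystander: amber reagent jar with screw cap, 66 mm in diameter, 120 mm high. Origin: centre of its underside.
- beaker: Bystander: glass beaker, 72 mm in diameter, 95 mm high. Origin: centre of its underside.
- brush: Bystander: flat bench brush 170 mm long, 42 mm wide, 20 mm high, lying. Origin: centre of its underside, x along it.
Things that resemble listed ones, but are neither listed nor needed, are in the scene too. Of the things that look like the bar, the smaller one is meant. Leave any red look-alike of the jar alone.

How it is judged:
On the way, in this order (a step that is already met when the one before it is completed fails the run):
1. the clamp screw has been turned clockwise past 0.8 rad by the bar in its head (value of joint screw above 0.8 rad and contact force between bar and capstan above 1 N).
2. the bar has turned the screw on to where its foot comes clear of the lid (past 1.7 rad) (value of joint screw above 1.7 rad and contact force between bar and capstan above 1 N).
3. the bar lies in its rest again, let go (x of bar in the frame of rest between -0.028 and 0.028 m and horizontal distance between bar and rest below 0.03 m and height (world z) of bar between 0.031 and 0.041 m and angle between the x axis of bar and the x axis of rest, either way round below 0.12 rad and contact force between the fingers and bar below 0.1 N), for 0.2 s.
4. the bridge has been swung aside (past 1.2 rad) with the jar still standing in its cup (value of joint bridge above 1.2 rad and horizontal distance between jar and mill below 0.006 m and height (world z) of jar below 0.116 m), for 0.1 s.
At the end, for the whole second after the job is handed in: The jar stands upright (0.08 rad) and still on the tray's floor, wholly inside its rim; the bar lies in both notches of its rest, its middle within 30 mm of the rest's; the bridge stands open past 1.2 rad, the screw backed off past 1.7 rad; the robot touches nothing (x of jar in the frame of tray between -0.097 and 0.097 m and y of jar in the frame of tray between -0.062 and 0.062 m and height (world z) of jar below 0.008 m and angle between jar's own z axis and vertical below 0.08 rad and linear speed of each of jar, bar below 0.02 m/s and horizontal distance between bar and rest below 0.03 m and height (world z) of bar between 0.031 and 0.041 m and value of joint bridge above 1.2 rad and value of joint screw above 1.7 rad).
It fails at once if the screw is tightened (below -0.12 rad) (value of joint screw below -0.12 rad).
It fails at once if the jar is tipped by more than 0.5 rad (angle between jar's own z axis and vertical above 0.5 rad).
It fails at once if the jar is dropped or banged down onto the tray (over 180 N, as from 20 mm up) (contact force between jar and tray above 180 N).
It fails at once if the larger jar, the spare lid, the wash bottle, a reagent bottle, the beaker or the brush is moved by more than 30 mm (distance of any of jar_large, spare_lid, wash_bottle, reagent_a, reagent_b, beaker, brush from where it was at the start of the episode above 0.03 m).
It also fails if it takes over 72 s, if anything falls off the work surface, if the arm or the gripper's body presses on something with over 40 N, if the wrist force passes 120 N, or if a joint passes its speed limit or range.

## Working session

There is one attempt and no reset: what is moved stays moved. The work goes in short steps, Python scripts to look and compute and a tool call to move; the robot and the scene stay as the last step left them, time stands still between calls to the robot, and variables do not carry over. Pictures are saved under pics/ and viewed, at most 10 in all, crops included, and the job is handed in when it is done.

Besides the shell and the picture viewer there is one more tool, called after "Emit:" as a command line: name --argument value ..., lists and objects as JSON in quotes. apply_moves: Moves the arm, as the interface text tells. Its arguments: {"type":"object","properties":{"moves":{"type":"array","items":{"type":"number"}},"claw":{"type":"number"},"newtons":{"type":"number"}},"required":["moves"]}

```bash
mkdir -p pics; cat > h.py <<'E'
import numpy as np, cv2
from workcell import status, vision, job
def cam(n):
    d=vision.read_camera(n); return d['image'],np.array(d['camera_matrix']),np.array(d['camera_from_world'])
def ray(K,T,uv):
    R=T[:3,:3];t=T[:3,3]; o=-R.T@t
    d=R.T@np.linalg.inv(K)@np.array([uv[0],uv[1],1.]); return o,d/np.linalg.norm(d)
def onz(K,T,uv,z):
    o,d=ray(K,T,uv); return o+d*(z-o[2])/d[2]
def proj(K,T,p):
    c=K@(T[:3,:3]@np.array(p)+T[:3,3]); return c[:2]/c[2]
E
python3 - <<'E'
from h import *
for n in ('top','side'):
    im,K,T=cam(n); cv2.imwrite(f'pics/{n}0.png',im); np.savez(n+'0.npz',K=K,T=T)
    print(n,K.round(1).tolist(),'eye',ray(K,T,(280,210))[0].round(3),'axis',ray(K,T,(280,210))[1].round(3))
print(status.get_state())
E
```

```text
top [[465.2, 0.0, 282.5], [0.0, 465.2, 212.0], [0.0, 0.0, 1.0]] eye [ 0.405 -0.044  1.394] axis [ 0.089 -0.002 -0.996]
side [[383.1, 0.0, 275.0], [0.0, 383.1, 204.5], [0.0, 0.0, 1.0]] eye [-0.132  0.591  0.985] axis [ 0.507 -0.514 -0.692]
{'clock': 0.1, 'joint_pos': array([-1.31161549e+00,  3.13919810e-01,  4.50844800e-02,  1.30363626e+00,
       -1.04047075e-05,  1.43121569e+00]), 'qvel': array([ 0.00045404, -0.00404098,  0.0014277 ,  0.00037623,  0.00010155,
        0.00079728]), 'tau': array([ 2.58592714e-03, -4.81723881e+01,  2.99244922e+01,  1.26540090e-02,
       -9.64252285e-05, -2.41386431e-06]), 'tcp_pos': array([ 0.22313843, -0.52943665,  0.23849787]), 'orientation': array([-8.35825178e-04,  9.80189073e-01,  1.98062311e-01, -5.52537602e-05]), 'wrist_force': array([-0.53645071, -0.1470909 , -0.7194132 ]), 'ft_torque': array([-0.0009488 , -0.01006512,  0.04364322]), 'grip_force': 0.0, 'finger_gap': 0.08562486491843047}
```

View pics/top0.png

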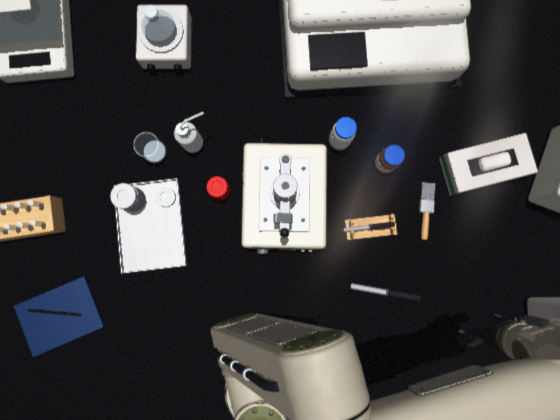

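View pics/side0.png

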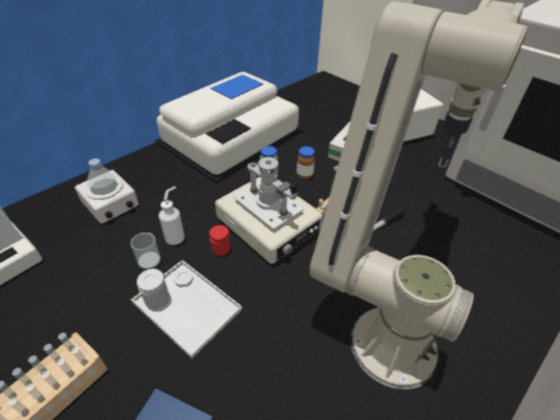

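The top view shows the mill at (285,196), the tray at (150,225) and the wooden rest with the bar at (371,228). Three things could be taken for the bar: the bar in the rest (371,228), the longer bar lying at (385,293) and the dark stick on the blue mat (55,313). By size and rest, it is the one at (371,228). The jar is the one under the bridge, not the red one at (217,188). One close crop will check this.

```bash
python3 - <<'E'
from h import *
im=cv2.imread('pics/top0.png')
c=cv2.resize(im[140:260,240:402],None,fx=4.9,fy=4.9,interpolation=cv2.INTER_CUBIC)
cv2.imwrite('pics/crop0.png',c)
d=np.load('top0.npz');K,T=d['K'],d['T']
hsv=cv2.cvtColor(im,cv2.COLOR_BGR2HSV)
def big(m,box):
    x0,y0,x1,y1=box; mm=np.zeros_like(m); mm[y0:y1,x0:x1]=m[y0:y1,x0:x1]
    cs,_=cv2.findContours(mm,cv2.RETR_EXTERNAL,cv2.CHAIN_APPROX_NONE); return max(cs,key=cv2.contourArea)
def rect(cnt,z):
    P=np.array([onz(K,T,p[0],z)[:2] for p in cnt],np.float32)
    r=cv2.minAreaRect(P); b=cv2.boxPoints(r)
    e=b[1]-b[0],b[2]-b[1]
    l=max(e,key=np.linalg.norm); a=np.arctan2(l[1],l[0]); 
    return np.round(r[0],4),np.round(r[1],4),round(float((a+np.pi/2)%np.pi-np.pi/2),4)
print('mill',rect(big((hsv[...,2]>110).astype(np.uint8),(235,138,335,252)),.088))
print('tray',rect(big((hsv[...,2]>100).astype(np.uint8),(110,175,190,276)),.018))
m=((hsv[...,1]>90)&(hsv[...,0]<25)&(hsv[...,2]>70)).astype(np.uint8); m=cv2.morphologyEx(m,cv2.MORPH_CLOSE,np.ones((9,9)))
c=big(m,(338,205,405,245));print('rest z8',rect(c,.008),'z30',rect(c,.03))
for p in [(344,230),(397,226),(371,228)]: print(onz(K,T,p,.036).round(3))
E
```

```text
mill (array([ 0.5643, -0.0576]), array([0.236 , 0.2968]), -0.0196)
tray (array([0.4856, 0.3466]), array([0.2655, 0.204 ]), 0.1141)
rest z8 (array([ 0.4775, -0.3168]), array([0.0646, 0.1526]), -1.4318) z30 (array([ 0.4763, -0.3125]), array([0.0635, 0.1502]), -1.4318)
[ 0.467 -0.233  0.036]
[ 0.478 -0.389  0.036]
[ 0.473 -0.312  0.036]
```

View pics/crop0.png

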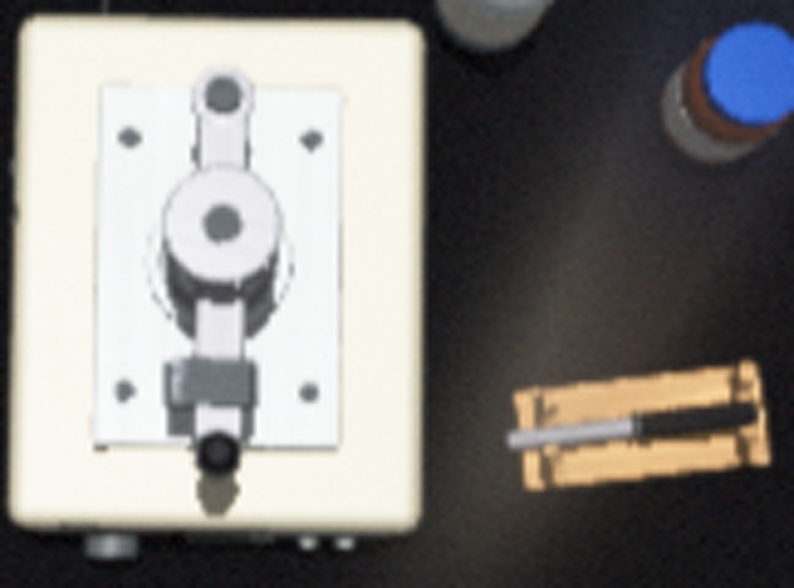

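The crop confirms the choice: the short bar lies in the wooden rest, rod tip at full-image (344,230) and handle end at (394,224). The capstan top centre is at (285,186) and the knob at (284,233). Next I measure the details and the hole direction from the side view.

```bash
python3 - <<'E'
from h import *
im=cv2.imread('pics/top0.png'); d=np.load('top0.npz');K,T=d['K'],d['T']
f=lambda u,v,z: onz(K,T,(240+(u+.5)/4.9-.5,140+(v+.5)/4.9-.5),z).round(4)
print('cap',f(221,224,.276),'knob',f(217,455,.261),'hinge',f(222,95,.225))
print('bar tip',f(510,440,.036),'trans',f(636,427,.04),'end',f(757,413,.047))
hsv=cv2.cvtColor(im,cv2.COLOR_BGR2HSV)
# capstan top ellipse
s=cv2.imread('pics/side0.png'); d=np.load('side0.npz');K,T=d['K'],d['T']
c=cv2.resize(s[145:215,235:315],None,fx=8,fy=8,interpolation=cv2.INTER_CUBIC); cv2.imwrite('pics/crops.png',c)
q=lambda p: ((proj(K,T,p)-[235,145]+.5)*8-.5).round(0)
C=np.array([.564,-.058])
print('side capaxis hole h',q([*C,.259]),'top',q([*C,.276]))
for az in range(70,200,10):
    a=np.radians(az); print(az,q([C[0]+.03*np.cos(a),C[1]+.03*np.sin(a),.259]))
E
```

```text
cap [ 0.5648 -0.0574  0.276 ] knob [ 0.4512 -0.0551  0.261 ] hinge [ 0.6397 -0.0587  0.225 ]
bar tip [ 0.4687 -0.2322  0.036 ] trans [ 0.4761 -0.3068  0.04  ] end [ 0.4838 -0.3774  0.047 ]
side capaxis hole h [269. 176.] top [269. 141.]
70 [198. 194.]
80 [204. 202.]
90 [212. 208.]
100 [222. 214.]
110 [234. 218.]
120 [246. 222.]
130 [260. 223.]
140 [273. 224.]
150 [287. 223.]
160 [300. 220.]
170 [312. 216.]
180 [323. 211.]
190 [332. 205.]
```

View pics/crops.png

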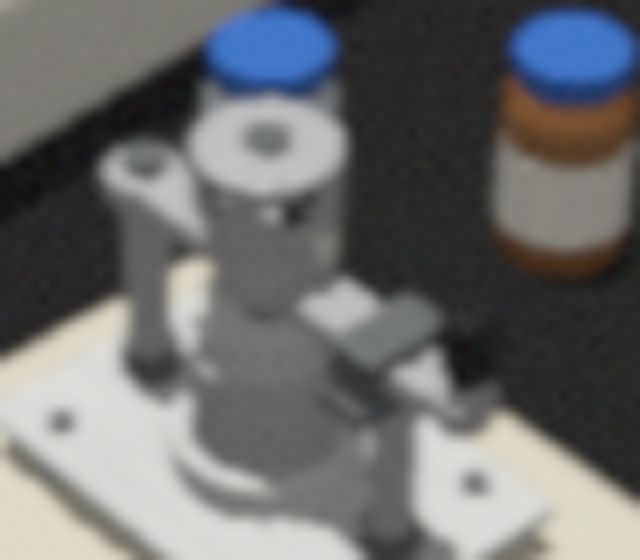

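The side crop shows the capstan top at crop (268,142), as predicted. A hole shows as a bright/dark pair at crop (258–305, 213), so around azimuth 147°, with the others at 57°, −33° and −123°. I refine this numerically.

```bash
python3 - <<'E'
from h import *
s=cv2.imread('pics/side0.png'); d=np.load('side0.npz');K,T=d['K'],d['T']
g=cv2.cvtColor(s,cv2.COLOR_BGR2GRAY)
print('cols 258..280'); 
for v in range(166,180): print(v,g[v,258:281])
C=np.array([.5645,-.0576])
print(proj(K,T,[*C,.276]),proj(K,T,[*C,.259]))
for az in range(130,185,5):
    a=np.radians(az); print(az,proj(K,T,[C[0]+.03*np.cos(a),C[1]+.03*np.sin(a),.259]).round(2))
print('hinge boss pix z', [ (z,((proj(K,T,[.6395,-.059,z])-[235,145]+.5)*8).round(0)) for z in (.221,.228,.235,.242)])
print('knob', proj(K,T,[.4524,-.0554,.261]))
E
```

```text
cols 258..280
166 [152 132 152 177 188 192 193 192 191 192 193 191 190 192 192 189 183 168
 143 103  65  47  44]
167 [165 128 118 139 165 180 188 190 190 192 192 188 185 187 184 173 155 133
 111  84  63  44  40]
168 [167 128  94  95 119 141 153 165 177 186 182 172 164 159 147 128 113 100
  94  81  59  45  44]
169 [168 130  95  87  99 111 113 119 132 140 138 130 122 112  96  79  82  93
  93  79  56  45  38]
170 [173 138 101  90 100 109 101  99 100 110 117 111  88  70  67  69  82  93
  93  76  55  46  41]
171 [177 149 112  91  89  97  98  98 103 118 140 134  89  50  56  76  90  95
  91  78  57  42  41]
172 [175 164 130 101  95  98  96  96 101 113 130 127  86  54  59  78  94  97
  92  74  50  43  42]
173 [152 157 135 108  98  98  99  99  99 102 106 103  90  79  88  95  99 102
  95  79  52  41  40]
174 [121 138 131 106  96  98  99  98  97 100  97  96  95  95  98 101 109 112
 107  82  52  44  38]
175 [ 95 110 111 102  98  97 100 101  99  99 100  99  98 100  99 102 113 121
 112  84  52  42  37]
176 [ 88 107 108 102  95  97  98  98  99  98 100  96  95  97  98  98 112 120
 108  78  49  41  39]
177 [140 156 150 124 104  98  97 100  97 100  99 100  97  97  97  99 106 112
 101  72  49  38  40]
178 [196 202 189 155 114 100 100 100 101 100 100  98  99  99  97  99 100 102
  91  67  50  45  39]
179 [213 210 192 153 113 100 101  99 102 100 102 100 102 100  97  96  95  96
  95  97  90  61  45]
[268.0191986  162.12032754] [268.0179197  166.53408603]
130 [266.81 172.48]
135 [267.66 172.52]
140 [268.52 172.52]
145 [269.38 172.47]
150 [270.22 172.37]
155 [271.04 172.23]
160 [271.84 172.05]
165 [272.61 171.82]
170 [273.35 171.56]
175 [274.04 171.25]
180 [274.68 170.91]
hinge boss pix z [(0.221, array([146., 167.])), (0.228, array([146., 153.])), (0.235, array([145., 140.])), (0.242, array([145., 126.]))]
knob [293.3708487  183.30750952]
```

Emit:
apply_moves --moves '[5,4,-2,0,0,0.65,10.24,7.98,-5,0,0,1.29,10.24,7.98,-5,0,0,1.29,10.24,7.98,-5,0,0,1.29,10.24,7.98,-5,0,0,1.29,10.24,7.98,-5,0,0,1.29,10.24,7.98,-5,0,0,1.29,10.24,7.98,-5,0,0,1.29,10.24,7.98,-5,0,0,1.29,10.24,7.98,-5,0,0,1.29,10.24,7.98,-5,0,0,1.29,10.24,7.98,-5,0,0,1.29,10.24,7.98,-5,0,0,1.29,10.24,7.98,-5,0,0,1.29]' --claw 50

```text
clock: 1.27
tcp_pos: [0.4791, -0.3305, 0.1142]
orientation: [-0.0, 0.665, 0.747, 0.0]
wrist_force: [-0.2, -0.2, 0.1]
finger_gap: 0.0431
grip_force: 0.0
```

Emit:
apply_moves --moves '[0,0,-1.5,0,0,0,0,0,-2.8,0,0,0,0,0,-3.56,0,0,0,0,0,-3.56,0,0,0,0,0,-3.56,0,0,0]'

```text
clock: 1.68
tcp_pos: [0.4783, -0.3301, 0.0246]
orientation: [-0.001, 0.665, 0.747, 0.0]
wrist_force: [0.7, -0.2, 1.0]
finger_gap: 0.0427
grip_force: 0.0
```

Emit:
apply_moves --moves '[0,0,0,0,0,0,0,0,0,0,0,0,0,0,0,0,0,0,0,0,0,0,0,0,0,0,0,0,0,0,0,0,0,0,0,0]' --claw 0 --newtons 80

```text
clock: 2.18
tcp_pos: [0.4806, -0.3318, 0.0275]
orientation: [0.002, 0.664, 0.747, -0.0]
wrist_force: [-0.8, -1.0, 6.4]
finger_gap: 0.0146
grip_force: 78.7
```

Emit:
apply_moves --moves '[0,0,1,0,0,0,0,0,2.5,0,0,0,0,0,4,0,0,0.1,0,0,5.5,0,0,0.2,0,0,7,0,0,0.3,0,0,8.5,0,0,0.4,0,0.5,10,0,0,0.5,0,1,11,0,0,0.6,-0.3,2,11.5,0,0,0.7,-0.6,3,12,0,0,0.8,-0.9,4,12,0,0,0.9,-1.2,5,12,0,0,1,-1.4,6,12,0,0,1.1,-1.6,7.3,12,0,0,1.2,-1.6,7.3,12,0,0,1.3,-1.6,7.3,12,0,0,1.4,-1.6,7.3,12,0,0,1.5,-1.6,7.3,12,0,0,1.6,-1.6,7.3,12,0,0,1.7,-1.6,7.3,12,0,0,1.8]'

```text
clock: 3.85
tcp_pos: [0.439, -0.1476, 0.3257]
orientation: [0.0, -0.175, 0.985, -0.0]
wrist_force: [-0.2, -0.5, -1.2]
finger_gap: 0.0147
grip_force: 78.4
```

Emit:
apply_moves --moves '[0,0.4,0,0,0,0.12,0,0.8,0,0,0,0.24,0,1.2,0,0,0,0.36,0,1.6,0,0,0,0.48,0,2,0,0,0,0.6,0,2.4,0,0,0,0.72,0,2.8,0,0,0,0.84,0,3.2,0,0,0,0.96,0,3.6,0,0,0,1.08,0,4,0,0,0,1.2,0,4.4,0,0,0,1.32,0,4.8,0,0,0,1.44,0,5.2,0,0,0,1.56,0,5.6,0,0,0,1.68,0,6,0,0,0,1.8,-0.1,6.4,0,0,0,1.92,-0.2,6.8,0,0,0,2.04,-0.25,7.16,0,0,0,2.16,-0.25,7.16,-1,0,0,2.2,-0.25,7.16,-1,0,0,2.2]'

```text
clock: 5.52
tcp_pos: [0.431, 0.0318, 0.2976]
orientation: [0.0, 0.956, -0.292, -0.002]
wrist_force: [-0.6, 0.2, -2.4]
finger_gap: 0.0151
grip_force: 78.4
```

```bash
python3 - <<'E'
from h import *
st=status.get_state(); print(st['tcp_pos'],st['orientation'],st['joint_pos'].round(2))
im,K,T=cam('top'); im2,K2,T2=cam('side')
cv2.imwrite('pics/top1.png',im);cv2.imwrite('pics/side1.png',im2)
a=cv2.resize(im[140:240,230:350],None,fx=5,fy=5,interpolation=cv2.INTER_CUBIC)
b=cv2.resize(im2[130:230,240:280+0],None,fx=5,fy=5,interpolation=cv2.INTER_CUBIC)
cv2.imwrite('pics/c1.png',np.hstack([a,b]))
E
```

```text
[0.4310414 0.0317968 0.2976123] [ 4.31582607e-04  9.56452526e-01 -2.91879113e-01 -2.22749342e-03] [-0.11  0.03 -0.16  1.39 -0.   -2.66]
```

View pics/c1.png

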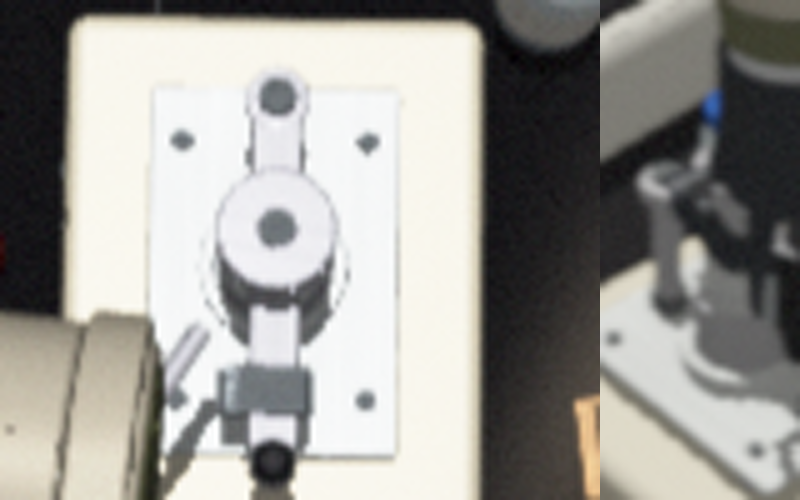

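The rod is visible from the gripper at crop (165,392) to its tip at (203,328), pointing toward the capstan at (276,228). I now measure the rod line by mask.

```bash
python3 - <<'E'
from h import *
im=cv2.imread('pics/top1.png'); d=np.load('top0.npz');K,T=d['K'],d['T']
im0=cv2.imread('pics/top0.png')
df=cv2.absdiff(im,im0).max(2)
g=cv2.cvtColor(im,cv2.COLOR_BGR2GRAY)
for v in range(202,222): print(v,g[v,259:277],)
print(proj(K,T,[.517,-.0263,.306]),proj(K,T,[.431+.829*.03,.0318-.559*.03,.306]))
def edge(v,sgn): pass
# capstan top circle refine (both pictures): bright top edge
for z in (.276,):
  print('cap',onz(K,T,(230+(276+.5)/5-.5,140+(229+.5)/5-.5),z))
E
```

```text
202 [201 240 247 248 247 246 248 246 248 248 248 248 245 227 227 239 153 100]
203 [158 213 246 248 247 247 247 247 246 247 242 246 247 244 217 220 203 124]
204 [127 164 244 249 248 247 247 246 240 230 219 238 245 245 234 172 199 126]
205 [118 123 242 248 248 247 247 243 210 187 199 225 233 245 243 225 219 126]
206 [108 117 242 248 248 247 245 228 165 187 216 208 195 236 245 245 242 151]
207 [ 95 116 234 248 248 246 235 186 163 209 215 185 172 236 244 247 246 218]
208 [ 95 112 185 244 247 244 209 175 201 216 194 168 203 244 246 248 247 243]
209 [103 111 127 227 245 230 181 191 215 204 172 174 235 247 245 248 248 246]
210 [121 117 104 184 230 189 181 211 216 185 166 226 244 247 246 247 248 247]
211 [125 123 101 175 199 182 199 217 194 168 203 244 248 247 247 248 247 246]
212 [133 120  86 145 173 193 217 204 174 174 236 247 248 248 245 246 239 232]
213 [139 115  65  98 176 214 214 181 163 225 246 248 247 247 232 220 216 202]
214 [139 109  57  79 192 215 193 166 200 245 249 249 248 246 194 147 181 177]
215 [133 102  56  81 206 203 171 169 237 248 249 249 248 246 175 115 151 162]
216 [137  98  59  79 198 182 168 219 246 249 249 249 248 245 175 114 169 179]
217 [133  92  57  72 175 154 151 218 245 248 249 249 248 245 175 118 184 186]
218 [133  87  45  62 150 132 125 161 231 247 249 247 246 245 172 117 178 165]
219 [136  77  44  57 127 119 119 127 187 246 248 226 212 210 156 116 177 164]
220 [125  79  45  54 131 122 118 134 196 245 244 159 122 117 125 111 169 153]
221 [119  78  41  82 209 144 144 213 238 246 220 123 104 105 111 106 147 146]
[271.70787695 203.71143473] [254.06738097 229.76274114]
cap [ 0.5646073  -0.05759699  0.276     ]
```

Emit:
apply_moves --moves '[0.05,-0.05,-1,0,0,0,0.05,-0.05,-1.88,0,0,0,0.05,-0.05,-1.88,0,0,0,0.05,-0.05,-1.88,0,0,0]'

```text
clock: 5.95
tcp_pos: [0.4339, 0.0296, 0.2538]
orientation: [0.0, 0.956, -0.293, -0.001]
wrist_force: [-0.6, 0.2, -0.8]
finger_gap: 0.0146
grip_force: 78.4
```

Emit:
apply_moves --moves '[0.25,-0.17,0,0,0,0,0.5,-0.34,0,0,0,0,0.7,-0.47,0,0,0,0,0.88,-0.59,0,0,0,0,1.03,-0.69,0,0,0,0,1.16,-0.78,0,0,0,0,1.16,-0.78,0,0,0,0]'

```text
clock: 6.53
tcp_pos: [0.4599, 0.0111, 0.2531]
orientation: [0.0, 0.956, -0.293, -0.004]
wrist_force: [-13.1, 5.0, 5.7]
finger_gap: 0.0144
grip_force: 79.7
```

Emit:
apply_moves --moves '[-0.5,0.34,0,0,0,0,-0.5,0.34,-0.1,0,0,0,-0.5,0.34,-0.1,0,0,0,-0.5,0.34,-0.1,0,0,0]'

```text
clock: 6.87
tcp_pos: [0.4515, 0.0185, 0.2509]
orientation: [0.0, 0.956, -0.293, 0.0]
wrist_force: [0.1, 0.5, -2.0]
finger_gap: 0.0147
grip_force: 78.5
```

```bash
python3 - <<'E'
from h import *
st=status.get_state(); print(st['tcp_pos'],st['orientation'],st['wrist_force'],st['ft_torque'])
im,K,T=cam('top'); im2,K2,T2=cam('side')
cv2.imwrite('pics/top2.png',im);cv2.imwrite('pics/side2.png',im2)
a=cv2.resize(im[170:220,250:310],None,fx=8,fy=8,interpolation=cv2.INTER_CUBIC)
b=cv2.resize(im2[150:200,240:280],None,fx=8,fy=8,interpolation=cv2.INTER_CUBIC)
cv2.imwrite('pics/c2.png',np.hstack([a,b]))
print(proj(K,T,[.5646,-.0576,.276]))
E
```

```text
[0.45148287 0.01852396 0.25091828] [ 8.48630255e-05  9.56161828e-01 -2.92838448e-01  4.42384105e-04] [ 0.06827049  0.49334819 -1.99154466] [ 0.01249939 -0.01623355  0.02398479]
[284.80125149 185.40298545]
```

View pics/c2.png

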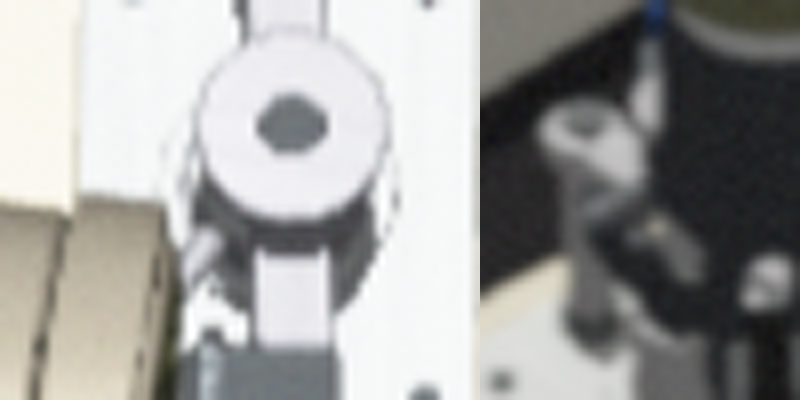

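The rod tip sits just outside the capstan rim (crop (215,243)) and is aimed at its centre (291,124). I push again at the corrected height.

Emit:
apply_moves --moves '[0.15,-0.1,0,0,0,0,0.3,-0.2,0,0,0,0,0.45,-0.3,0,0,0,0,0.6,-0.4,0,0,0,0,0.7,-0.47,0,0,0,0,0.7,-0.47,0,0,0,0]'

```text
clock: 7.47
tcp_pos: [0.4623, 0.0084, 0.2496]
orientation: [0.0, 0.956, -0.293, -0.007]
wrist_force: [-19.7, 6.0, 7.7]
finger_gap: 0.0145
grip_force: 80.1
```

```bash
python3 - <<'E'
from h import *
st=status.get_state(); print(st['tcp_pos'],st['wrist_force'],st['ft_torque'],st['orientation'])
d=np.array(st['tcp_pos'])[:2]-[.5646,-.0576]; u=np.array([-.829,.559]); n=np.array([.559,.829])
print('r',d@u,'lat',d@n,'F',st['wrist_force'][:2]@u,st['wrist_force'][:2]@n)
E
```

```text
[0.46229473 0.00838734 0.24957703] [-19.66993461   5.99854913   7.657849  ] [ 0.76871456  3.12655586 -0.61554339] [ 4.00169336e-04  9.56011440e-01 -2.93249249e-01 -6.84424950e-03]
r 0.12169799499116798 lat -0.002485140629587705 F 19.65956475812482 -6.0226962179431816
```

The force pushes the tip toward larger azimuth, so the hole lies nearer 156°. I back out, turn the bar by 10° and re-aim.

Emit:
apply_moves --moves '[-0.6,0.4,0,0,0,0,-1.2,0.5,0.03,0,0,0.08,-1.47,-0.25,0.03,0,0,0.175,-1.47,-0.25,0.03,0,0,0.175,-1.47,-0.25,0.03,0,0,0.175,-1.47,-0.25,0.03,0,0,0.175]'

```text
clock: 7.97
tcp_pos: [0.4323, 0.0006, 0.2517]
orientation: [-0.0, 0.978, -0.209, 0.0]
wrist_force: [-0.1, -0.6, -1.6]
finger_gap: 0.0146
grip_force: 78.7
```

Emit:
apply_moves --moves '[0.2,-0.09,0,0,0,0,0.4,-0.18,0,0,0,0,0.6,-0.27,0,0,0,0,0.8,-0.36,0,0,0,0,1,-0.45,0,0,0,0,1.1,-0.49,0,0,0,0,1.1,-0.49,0,0,0,0]'

```text
clock: 8.55
tcp_pos: [0.4531, -0.0094, 0.2501]
orientation: [-0.001, 0.978, -0.208, -0.007]
wrist_force: [-19.0, 6.9, 6.5]
finger_gap: 0.0147
grip_force: 80.1
```

```bash
cat > r.py <<'E'
from h import *
import sys
az=np.radians(float(sys.argv[1]))
st=status.get_state(); print(st['tcp_pos'],st['wrist_force'].round(1),st['ft_torque'].round(2),st['orientation'].round(4))
d=np.array(st['tcp_pos'])[:2]-[.5646,-.0576]; u=np.array([np.cos(az),np.sin(az)]); n=np.array([u[1],-u[0]])
print('r',d@u,'lat',d@n,'F u,n',st['wrist_force'][:2]@u,st['wrist_force'][:2]@n)
E
python3 r.py 156
```

```text
[ 0.45307618 -0.00938195  0.25010359] [-19.    6.9   6.5] [ 1.08  3.02 -0.16] [-7.000e-04  9.781e-01 -2.080e-01 -7.200e-03]
r 0.12149412656131943 lat -0.0013114404636156846 F u,n 20.174373911969738 -1.4460897414504785
```

Emit:
apply_moves --moves '[-0.37,0.165,0.1,0,0,0,-0.37,0.165,0.14,0,0,0,-0.2,0.09,0.14,0,0,0,-0.05,0.02,0.14,0,0,0,0,0,0.14,0,0,0,0,0,0.14,0,0,0]'

```text
clock: 9.05
tcp_pos: [0.4545, -0.0095, 0.254]
orientation: [-0.001, 0.978, -0.208, -0.006]
wrist_force: [-18.7, 8.5, 6.3]
finger_gap: 0.0148
grip_force: 80.1
```

```bash
python3 r.py 156; python3 - <<'E'
from h import *
im,K,T=cam('top'); im2,K2,T2=cam('side')
a=cv2.resize(im[175:225,250:310],None,fx=8,fy=8,interpolation=cv2.INTER_CUBIC)
b=cv2.resize(im2[140:190,240:280],None,fx=8,fy=8,interpolation=cv2.INTER_CUBIC)
cv2.imwrite('pics/c3.png',np.hstack([a,b]))
E
```

```text
[ 0.45449978 -0.00953158  0.25403959] [-18.7   8.5   6.3] [ 1.23  2.77 -0.05] [-0.001   0.9782 -0.2077 -0.0056]
r 0.12013274554319206 lat -0.000869108013021265 F u,n 20.533556202335028 0.14827149303172593
```

View pics/c3.png

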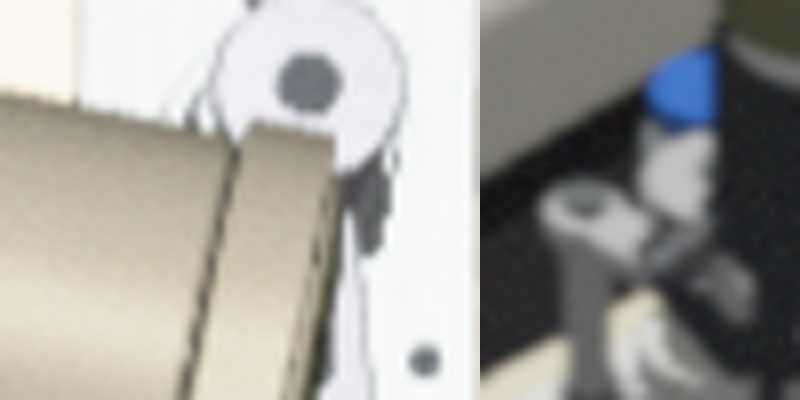

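The arm hides the contact in both views (capstan at (308,85) in the crop). I use a gentle compliant search, raising the tip while pressing.

Emit:
apply_moves --moves '[0,0,0.03,0,0,0,0,0,0.06,0,0,0,0,0,0.09,0,0,0,0,0,0.12,0,0,0,0,0,0.15,0,0,0,0,0,0.18,0,0,0,0,0,0.18,0,0,0]'

```text
clock: 9.73
tcp_pos: [0.454, -0.0095, 0.2568]
orientation: [-0.001, 0.978, -0.208, -0.007]
wrist_force: [-13.2, 6.4, -5.1]
finger_gap: 0.0148
grip_force: 78.5
```

```bash
python3 r.py 156
```

```text
[ 0.45396337 -0.00947707  0.25675413] [-13.2   6.4  -5.1] [ 1.38  2.84 -0.03] [-9.000e-04  9.781e-01 -2.078e-01 -7.000e-03]
r 0.12064495246831786 lat -0.0010374838035208042 F u,n 14.697943534436464 0.4442011554034542
```

The probing is ambiguous, so I move the bar to the hole a quarter turn on (azimuth about 60°). There the side camera sees the rod and rim from the side.

Emit:
apply_moves --moves '[-1,0.45,0,0,0,0,-1.8,0.8,0.5,0,0,0,-1.8,0.8,1.7,0,0,0,-1.8,0.8,3,0,0,-0.1,-1,1.2,3,0,0,-0.2,0,1.6,3,0,0,-0.32,1,2,3,0,0,-0.44,2,2.4,3,0,0,-0.56,3,2.8,3,0,0,-0.68,4,3.2,3,0,0,-0.8,5,3.6,3,0,0,-0.92,6,3.84,3,0,0,-1.04,7,3.84,3,0,0,-1.16,7.24,3.84,3,0,0,-1.28,7.24,3.84,3,0,0,-1.4,7.24,3.84,3,0,0,-1.52,7.24,3.84,3,0,0,-1.64,7.24,3.84,3,0,0,-1.64,7.24,3.84,1,0,0,-1.64,7.24,3.84,0,0,0,-1.64]'

```text
clock: 11.4
tcp_pos: [0.6427, 0.0844, 0.2601]
orientation: [0.003, -0.517, 0.856, -0.002]
wrist_force: [0.8, -0.2, -3.2]
finger_gap: 0.0151
grip_force: 79.2
```

Emit:
apply_moves --moves '[0,0,0,0,0,0,0,0,0,0,0,0]'

```text
clock: 11.57
tcp_pos: [0.6389, 0.0844, 0.2574]
orientation: [-0.002, -0.516, 0.857, 0.001]
wrist_force: [0.0, -0.4, 0.3]
finger_gap: 0.0148
grip_force: 79.0
```

```bash
python3 r.py 62; python3 - <<'E'
from h import *
im,K,T=cam('top'); im2,K2,T2=cam('side')
cv2.imwrite('pics/top4.png',im);cv2.imwrite('pics/side4.png',im2)
a=cv2.resize(im[140:210,245:305],None,fx=6.5,fy=6.5,interpolation=cv2.INTER_CUBIC)
b=cv2.resize(im2[140:210,225:285],None,fx=6.5,fy=6.5,interpolation=cv2.INTER_CUBIC)
cv2.imwrite('pics/c4.png',np.hstack([a,b]))
E
```

```text
[0.63891199 0.08438336 0.25739365] [ 0.  -0.4  0.3] [ 0.   -0.02 -0.03] [-0.0023 -0.5159  0.8566  0.0014]
r 0.1602512302009556 lat -0.0010435513873165991 F u,n -0.37735398084672495 0.23626455401770888
```

View pics/c4.png

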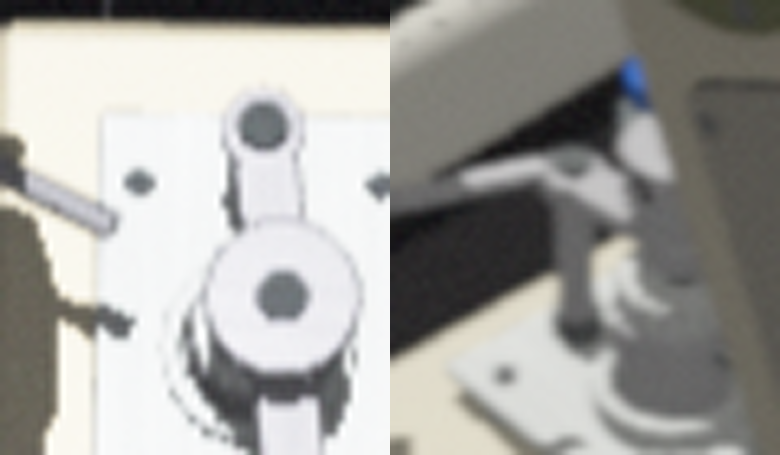

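The top crop shows the rod tip at (112,227), and in the side crop the rod runs from (465,183) to about (550,163). The tip is only about 90 mm ahead of the TCP and off to one side, so the earlier pushes landed on the rim. I measure it exactly.

```bash
python3 - <<'E'
from h import *
a=cv2.imread('pics/top4.png').min(2); b=cv2.cvtColor(cv2.imread('pics/side4.png'),cv2.COLOR_BGR2GRAY)
print('top cols 247..265')
for v in range(166,179): print(v,a[v,247:266])
print('side cols 232..254')
for v in range(160,174): print(v,b[v,232:255])
d=np.load('top0.npz');K,T=d['K'],d['T']; e=np.load('side0.npz')
u=np.array([np.cos(np.radians(62.1)),np.sin(np.radians(62.1))]);t=np.array([.6389,.0844])
for s in (40,60,80,90): 
    p=[*(t-u*s/1000),.2659]; print(s,proj(K,T,p).round(2),proj(e['K'],e['T'],p).round(2))
E
```

```text
top cols 247..265
166 [ 75 105 184 203 220 229 237 238 238 238 240 239 236 229 245 246 245 225
 176]
167 [ 74  99 190 193 193 205 219 230 236 238 238 239 238 229 245 246 243 164
 122]
168 [ 85  96 186 199 202 194 194 204 215 231 236 238 238 231 245 246 242 155
 119]
169 [142 108 161 183 194 197 200 195 196 202 217 229 235 231 245 245 244 217
 165]
170 [210 171 149 160 171 185 197 199 198 194 192 201 213 222 243 245 246 242
 229]
171 [193 215 202 180 155 156 152 183 198 199 199 190 186 175 222 237 244 246
 244]
172 [118 179 190 216 206 182 140 155 174 185 201 197 195 172 186 199 228 245
 245]
173 [ 88 105 117 188 232 226 208 185 162 165 173 186 197 199 193 162 208 243
 245]
174 [ 87  87  87 129 233 239 236 227 209 186 163 165 174 186 191 150 217 244
 244]
175 [ 84  85  87 117 229 239 239 238 237 228 209 189 160 165 169 168 233 244
 245]
176 [ 87  86  89 103 194 236 239 239 238 237 236 228 190 185 198 227 243 245
 245]
177 [ 87  85  87  90 129 233 239 239 239 239 238 236 219 226 236 244 245 245
 245]
178 [ 89  88  87  87 121 230 237 239 238 238 238 236 221 234 244 246 244 245
 245]
sid
[... 841 characters left out ...]
148 136 125 117 113 103  91  79  82 106 138
 162 172 174 179 188]
169 [104 106 105 103 102 106 109 102  91  80  74  63  59  53  54  65  84 105
 122 132 141 163 182]
170 [ 98  95  93  83  71  69  63  55  54  51  46  43  45  43  44  51  65  86
  97 101 108 124 152]
171 [ 71  64  55  48  41  38  40  41  43  42  41  41  39  42  45  41  51  69
  86  98 100 107 117]
172 [ 34  30  31  27  32  35  38  41  41  42  40  40  43  41  42  42  41  57
  80  96 101 101 102]
173 [ 19  29  35  38  38  41  43  43  39  42  43  44  42  41  41  43  42  53
  81  94 101  99 100]
40 [241.21 163.62] [229.72 171.05]
60 [248.41 167.38] [236.21 170.01]
80 [255.61 171.14] [242.65 168.97]
90 [259.22 173.02] [245.86 168.45]
```

```bash
python3 - <<'E'
from h import *
d=np.load('top0.npz');K,T=d['K'],d['T']; e=np.load('side0.npz');K2,T2=e['K'],e['T']
# top plane normal
def plane(K,T,p,q):
    o,a=ray(K,T,p);_,b=ray(K,T,q); n=np.cross(a,b); return o,n/np.linalg.norm(n)
o1,n1=plane(K,T,(250,168.75),(259,173.05))
o2,n2=plane(K2,T2,(236,167.6),(246,165.7))
D=np.cross(n1,n2); D/=np.linalg.norm(D)
D*=np.sign(-D[1])
# tip: intersect top ray at tip with side plane
o,r=ray(K,T,(262.3,174.4)); tip=o+r*(n2@(o2-o))/(n2@r)
t=np.array([.6389,.0844,.2574])
print('dir',D,'az',np.degrees(np.arctan2(-D[1],-D[0])),'pitch',np.arcsin(D[2]),'tip',tip,'tip-tcp',tip-t,np.linalg.norm((tip-t)[:2]))
print('axis at 98 back',tip-.0985*D-t)
E
```

```text
dir [-0.43763546 -0.89908702  0.01085055] az 64.04524705000159 pitch 0.010850758105312896 tip [ 0.59144122 -0.00311598  0.27734633] tip-tcp [-0.04745878 -0.08751598  0.01994633] 0.09955592629928975
axis at 98 back [-0.00435169  0.00104409  0.01887755]
```

Vision puts the bar axis about 18 mm above the TCP, so the tip was too high. I lower it 17.5 mm, correct the lateral offset and push.

Emit:
apply_moves --moves '[0.09,-0.05,-0.35,0,0,0,0.09,-0.05,-0.7,0,0,0,0.09,-0.05,-0.7,0,0,0,0.09,-0.05,-0.7,0,0,0]'

```text
clock: 12.0
tcp_pos: [0.6423, 0.0833, 0.242]
orientation: [-0.0, -0.515, 0.857, 0.0]
wrist_force: [-0.1, -0.6, -2.3]
finger_gap: 0.0149
grip_force: 79.0
```

```bash
python3 r.py 62; python3 - <<'E'
from h import *
im2,K2,T2=cam('side'); cv2.imwrite('pics/side5.png',im2); b=cv2.cvtColor(im2,cv2.COLOR_BGR2GRAY)
for v in range(164,180): print(v,b[v,230:256])
for z in (.259,.265):
  for s in (50,75,98): print(z,s,proj(K2,T2,[.6411-.468*s/1000,.0832-.884*s/1000,z]).round(1))
im,K,T=cam('top'); cv2.imwrite('pics/top5.png',im)
E
```

```text
[0.64230994 0.08325946 0.24195968] [-0.1 -0.6 -2.3] [0.01 0.01 0.01] [-1.000e-04 -5.151e-01  8.571e-01  1.000e-04]
r 0.16085412616094863 lat 0.0024842949840183093 F u,n -0.6243619775217297 0.1909202077021424
164 [124 125 125 119 111 100  75  54  40  26  24  26  25  24  22  24  28  63
 105 133 129 120 118 121 121 130]
165 [122 119 113  98  79  58  40  32  29  21  21  24  27  23  25  28  40  92
 145 162 143 115 111 112 114 135]
166 [118 103  80  61  46  28  22  25  21  20  23  25  27  22  22  34  49  98
 156 177 165 132 110 101 119 153]
167 [101  72  47  32  27  26  25  26  25  19  28  25  22  28  34  47  59  97
 145 173 181 172 155 147 163 182]
168 [ 59  40  27  24  21  20  25  27  24  31  35  49  62  74  90 110 126 137
 144 150 164 173 174 179 187 194]
169 [ 28  24  20  26  25  30  36  54  68  87 106 125 139 150 162 177 186 186
 172 141 128 132 141 162 182 192]
170 [ 25  22  31  34  40  61  97 129 144 159 173 185 188 194 194 194 189 180
 160 125 104 102 111 125 152 174]
171 [ 44  49  58  67  72 101 148 180 190 193 192 188 183 177 172 163 153 138
 116  96  92  98 102 105 117 139]
172 
[... 321 characters left out ...]
99  94]
175 [ 97  96  91  81  77  68  61  58  52  49  46  43  44  44  42  40  44  43
  43  50  76  95 100 101 100  95]
176 [ 69  66  62  57  49  50  46  41  43  42  41  43  39  40  42  42  41  43
  41  48  76  95  99 100 100  94]
177 [ 46  40  44  41  43  40  39  39  40  41  40  39  39  42  39  41  43  40
  42  54  75  96 101 101 101 100]
178 [ 41  43  41  43  41  41  40  42  39  42  42  42  40  43  44  42  40  39
  45  51  78  95 100 102 102 110]
179 [ 40  43  42  41  37  41  42  38  37  43  39  39  41  40  38  41  39  43
  44  53  76  94 100 101 102 124]
0.259 50 [233.  171.8]
0.259 75 [241.  170.5]
0.259 98 [248.3 169.3]
0.265 50 [232.8 170.3]
0.265 75 [240.9 169. ]
0.265 98 [248.3 167.8]
```

Emit:
apply_moves --moves '[0,0,0.25,0.049,-0.026,0,0,0,0.25,0.049,-0.026,0,0,0,0.25,0.049,-0.026,0]'

```text
clock: 12.35
tcp_pos: [0.6424, 0.0828, 0.2494]
orientation: [0.024, -0.515, 0.857, 0.014]
wrist_force: [-0.2, 0.2, -2.0]
finger_gap: 0.0147
grip_force: 79.1
```

```bash
cat > rod.py <<'E'
from h import *
from scipy.ndimage import gaussian_filter1d
st=status.get_state(); t=np.array(st['tcp_pos'])
im,K,T=cam('top'); im2,K2,T2=cam('side')
cv2.imwrite('pics/top6.png',im); cv2.imwrite('pics/side6.png',im2)
a=im.min(2); b=cv2.cvtColor(im2,cv2.COLOR_BGR2GRAY)
print('top cols 248..266')
for v in range(166,180): print(v,a[v,248:267])
print('side 234..250')
for v in range(164,178): print(v,b[v,234:251])
f=np.array([-.468,-.884])
print(t)
for s in (60,75,98): 
    p=[*(t[:2]+f*s/1000),.259]; print(s,'top',proj(K,T,p).round(2),'side',proj(K2,T2,p).round(2))
E
python3 rod.py
```

```text
top cols 248..266
166 [ 77  80  89 116 162 199 224 235 237 239 238 238 229 245 246 245 226 176
 154]
167 [ 76  74  77  78  90 113 162 210 227 236 238 237 230 245 247 244 170 123
 117]
168 [ 91  84  77  75  75  78 105 177 195 214 226 235 230 245 246 243 160 116
 111]
169 [167 123  94  82  77  76 101 192 188 185 202 210 228 244 246 244 218 167
 126]
170 [227 203 167 122  91  77  97 201 206 203 197 187 206 229 242 244 243 230
 217]
171 [235 234 221 203 168 120 111 172 199 208 208 201 193 195 223 228 244 244
 245]
172 [197 191 198 230 221 197 173 167 170 180 199 206 207 202 190 188 228 244
 246]
173 [107 109 116 187 187 192 218 207 187 171 174 186 202 206 202 179 217 243
 246]
174 [ 87  90  92  99 107 117 181 193 224 213 194 174 174 188 197 186 233 245
 245]
175 [ 90  85  88  86  85  88 102 132 233 236 227 195 187 176 176 207 242 245
 246]
176 [ 90  89  87  87  85  87  89 120 231 240 237 216 224 226 225 235 245 245
 245]
177 [ 88  83  83  90  90  90  89 118 232 238 237 224 234 244 244 244 245 245
 246]
178 [ 87  88  91  87  88  88  86 119 230 239 237 219 237 245 247 245 245 245
 245]
179
[... 511 characters left out ...]
6 187 191 190 179 155 133]
170 [ 75  85  93  95  96  99 106 131 161 176 177 173 169 163 153 131 108]
171 [101 103 104 105 105 107 105 110 122 135 135 130 123 114 103  91  90]
172 [106 107 105 103 101 100  97  95  97  94  90  80  75  70  62  65  81]
173 [96 97 95 89 83 74 70 65 63 59 55 49 45 45 44 55 77]
174 [71 68 62 58 53 51 47 46 41 43 43 44 41 42 40 52 75]
175 [47 45 44 44 40 41 43 40 43 41 41 43 42 42 43 54 76]
176 [42 43 40 44 41 40 43 38 43 39 39 44 40 39 39 50 75]
177 [41 42 41 41 42 41 42 41 43 41 44 41 41 41 42 51 77]
[0.64244096 0.08275725 0.24935334]
60 top [249.27 166.46] side [236.02 171.04]
75 top [254.64 169.26] side [240.83 170.27]
98 top [262.88 173.56] side [248.15 169.09]
```

The rod is now level at z ≈ 0.258 and aimed within 1–2 mm of the axis. I push.

Emit:
apply_moves --moves '[-0.17,-0.3,0,0,0,0,-0.31,-0.52,0,0,0,0,-0.45,-0.78,0,0,0,0,-0.57,-1.02,0,0,0,0,-0.68,-1.24,0,0,0,0,-0.79,-1.45,0,0,0,0,-0.88,-1.62,0,0,0,0,-0.98,-1.78,0,0,0,0,-0.98,-1.78,0,0,0,0]'

```text
clock: 13.2
tcp_pos: [0.6212, 0.0432, 0.251]
orientation: [0.031, -0.516, 0.856, 0.016]
wrist_force: [9.5, 18.6, 1.8]
finger_gap: 0.0145
grip_force: 79.3
```

```bash
python3 r.py 62
```

```text
[0.62119278 0.04323061 0.25098096] [ 9.5 18.6  1.8] [ 3.26 -1.71  0.02] [ 0.0308 -0.5163  0.8557  0.0162]
r 0.11559684561832088 lat 0.0026313585461752234 F u,n 20.8907959938041 -0.39625797714579747
```

The tip got 13 mm in, probably onto the countersink. Reading the dark spot again puts the hole near 158°/68°. I back off, turn to 68° and push again.

Emit:
apply_moves --moves '[0.3,0.6,0,0,0,0,0.3,1.1,0,0,0,0.05,0.01,1.34,0.02,0,0,0.103,0.01,1.34,0.02,0,0,0.103,0.01,1.34,0.02,0,0,0.103]'

```text
clock: 13.62
tcp_pos: [0.6179, 0.0722, 0.249]
orientation: [0.023, -0.558, 0.829, 0.015]
wrist_force: [-0.1, -0.0, -1.6]
finger_gap: 0.0145
grip_force: 79.1
```

```bash
python3 r.py 68
```

```text
[0.61786541 0.07217036 0.24895904] [-0.1 -0.  -1.6] [-0.05 -0.01 -0.01] [ 0.0229 -0.5579  0.8295  0.0154]
r 0.14027455372368453 lat 0.0007739934949083302 F u,n -0.058794022784079754 -0.10563677084771496
```

Emit:
apply_moves --moves '[-0.08,-0.19,0,0,0,0,-0.15,-0.37,0,0,0,0,-0.22,-0.55,0,0,0,0,-0.3,-0.74,0,0,0,0,-0.37,-0.93,0,0,0,0,-0.45,-1.11,0,0,0,0,-0.45,-1.11,0,0,0,0]'

```text
clock: 14.2
tcp_pos: [0.6058, 0.0433, 0.2486]
orientation: [0.022, -0.558, 0.83, 0.016]
wrist_force: [-2.5, 0.4, -1.7]
finger_gap: 0.0145
grip_force: 79.1
```

```bash
python3 r.py 68
```

```text
[0.60582692 0.04332509 0.24861921] [-2.5  0.4 -1.7] [-0.1   0.44 -0.19] [ 0.0221 -0.5577  0.8296  0.0157]
r 0.10901999363288287 lat 0.0004177316961022637 F u,n -0.5813596589247985 -2.430462553959965
```

It is in. I push on to past the centre.

Emit:
apply_moves --moves '[-0.08,-0.2,0,0,0,0,-0.16,-0.4,0,0,0,0,-0.24,-0.6,0,0,0,0,-0.32,-0.8,0,0,0,0,-0.4,-1,0,0,0,0,-0.48,-1.2,0,0,0,0,-0.56,-1.39,0,0,0,0,-0.56,-1.39,0,0,0,0]'

```text
clock: 14.87
tcp_pos: [0.5942, 0.0133, 0.2497]
orientation: [0.027, -0.56, 0.828, 0.018]
wrist_force: [3.9, 17.4, -2.0]
finger_gap: 0.0149
grip_force: 79.0
```

```bash
python3 r.py 68; python3 - <<'E'
import numpy as np
# sweep plan: hand path about axis, start az 68, r .072
C=np.array([.5646,-.0576]);r=.072
p0=C+r*np.array([np.cos(np.radians(68)),np.sin(np.radians(68))])
for k in range(0,21):
    t=np.radians(68)-.105*k
    p=C+r*np.array([np.cos(t),np.sin(t)]); print(k,((p-p0)/.025).round(2),round(-.105*k,3), round(k*.105*.00143/.025,2))
E
```

```text
[0.59420344 0.01333624 0.24974914] [ 3.9 17.4 -2. ] [ 3.14 -0.72  0.21] [ 0.0273 -0.5596  0.8281  0.0179]
r 0.07686058238208415 lat 0.0008746426909364037 F u,n 17.572977432710296 -2.921950921640413
0 [0. 0.] -0.0 0.0
1 [ 0.27 -0.13] -0.105 0.01
2 [ 0.53 -0.28] -0.21 0.01
3 [ 0.77 -0.47] -0.315 0.02
4 [ 1.   -0.67] -0.42 0.02
5 [ 1.19 -0.9 ] -0.525 0.03
6 [ 1.37 -1.15] -0.63 0.04
7 [ 1.51 -1.41] -0.735 0.04
8 [ 1.63 -1.69] -0.84 0.05
9 [ 1.72 -1.98] -0.945 0.05
10 [ 1.77 -2.28] -1.05 0.06
11 [ 1.8  -2.58] -1.155 0.07
12 [ 1.79 -2.88] -1.26 0.07
13 [ 1.76 -3.18] -1.365 0.08
14 [ 1.69 -3.47] -1.47 0.08
15 [ 1.59 -3.76] -1.575 0.09
16 [ 1.46 -4.03] -1.68 0.1
17 [ 1.3  -4.29] -1.785 0.1
18 [ 1.12 -4.53] -1.89 0.11
19 [ 0.91 -4.75] -1.995 0.11
20 [ 0.68 -4.95] -2.1 0.12
```

The rod is 21 mm past the centre. I sweep clockwise about the axis, easing the axial push.

Emit:
apply_moves --moves '[0.08,0.2,0,0,0,0,0.37,0.06,0.01,0,0,-0.105,0.65,-0.1,0.01,0,0,-0.21,0.9,-0.3,0.02,0,0,-0.315,1.15,-0.52,0.02,0,0,-0.42,1.35,-0.76,0.03,0,0,-0.525,1.54,-1.03,0.04,0,0,-0.63,1.69,-1.31,0.04,0,0,-0.735,1.82,-1.61,0.05,0,0,-0.84,1.92,-1.92,0.05,0,0,-0.945,1.97,-2.24,0.06,0,0,-1.05,1.97,-2.24,0.06,0,0,-1.05]'

```text
clock: 15.87
tcp_pos: [0.6506, -0.0477, 0.2528]
orientation: [0.037, -0.066, 0.997, 0.001]
wrist_force: [21.2, 4.0, -5.9]
finger_gap: 0.0146
grip_force: 78.3
```

```bash
python3 r.py 7.8; python3 -c "
from h import *
print(status.get_state()['joint_pos'].round(2))"
```

```text
[ 0.65060594 -0.04768558  0.25280878] [21.2  4.  -5.9] [ 0.65 -4.42  0.37] [ 3.680e-02 -6.600e-02  9.971e-01  9.000e-04]
r 0.08655573773486075 lat 0.001849650962803982 F u,n 21.56549788513174 -1.0974128869294413
[-0.21  0.4   0.21  1.3   0.02 -0.34]
```

Emit:
apply_moves --moves '[0.35,0.05,0.05,0,0,0,0.35,0.05,0.05,0,0,0,0.35,0.05,0.05,0,0,0]'

```text
clock: 16.12
tcp_pos: [0.6528, -0.046, 0.2517]
orientation: [0.029, -0.068, 0.997, 0.001]
wrist_force: [6.4, -1.3, -4.6]
finger_gap: 0.0147
grip_force: 79.4
```

```bash
python3 r.py 7.8; python3 - <<'E'
from h import *
im,K,T=cam('top'); im2,K2,T2=cam('side')
cv2.imwrite('pics/top7.png',im);cv2.imwrite('pics/side7.png',im2)
a=cv2.resize(im[140:230,235:325],None,fx=4.4,fy=4.4,interpolation=cv2.INTER_CUBIC)
b=cv2.resize(im2[130:220,225:315],None,fx=4.4,fy=4.4,interpolation=cv2.INTER_CUBIC)
cv2.imwrite('pics/c7.png',np.hstack([a,b]))
E
```

```text
[ 0.6528208  -0.04600425  0.25169835] [ 6.4 -1.3 -4.6] [-0.35 -1.5   0.47] [ 0.0295 -0.0679  0.9973  0.001 ]
r 0.08897829272893282 lat 0.0004844759788606313 F u,n 6.167501646167086 2.1470421935682245
```

View pics/c7.png

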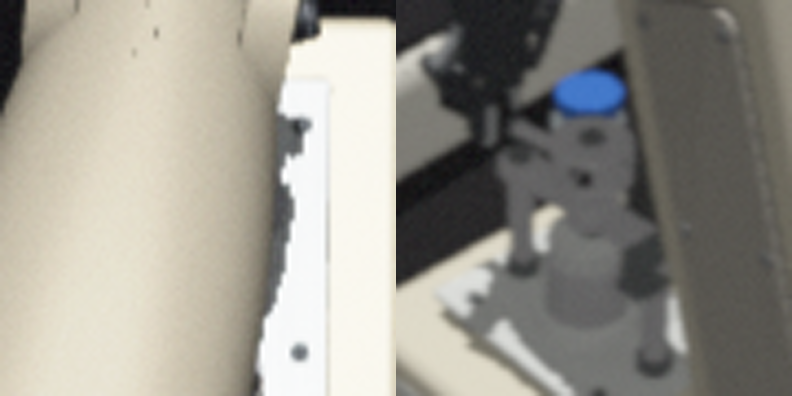

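The side crop shows the capstan top at (592,135), a dark hole at (585,178) and the rod entering from (515,130) to (555,157). I check the hole azimuth numerically.

```bash
python3 - <<'E'
from h import *
b=cv2.cvtColor(cv2.imread('pics/side7.png'),cv2.COLOR_BGR2GRAY)
print('cols 246..280')
for v in range(156,178): print(v,*b[v,246:281])
d=np.load('side0.npz');K,T=d['K'],d['T']
C=[.5646,-.0576]
for az in range(90,200,10):
    a=np.radians(az); print(az,proj(K,T,[C[0]+.03*np.cos(a),C[1]+.03*np.sin(a),.2605]).round(2),end=' ')
a=np.radians(7.6);print()
for r in (.08,.06,.045,.03): print(r,proj(K,T,[C[0]+r*np.cos(a),C[1]+r*np.sin(a),.2605]).round(2))
E
```

```text
cols 246..280
156 85 78 51 26 30 38 45 43 37 24 22 22 25 53 90 109 99 77 71 70 77 78 83 82 82 81 75 74 80 97 98 74 53 63 85
157 84 79 48 31 42 56 68 73 61 43 27 24 27 56 95 118 112 97 93 93 95 97 96 94 95 94 92 96 99 106 102 79 55 60 81
158 86 77 51 32 47 72 87 92 87 72 56 38 34 54 94 115 110 101 97 100 98 95 94 91 93 94 97 99 103 103 95 74 55 58 79
159 85 79 49 40 55 76 96 97 99 94 86 76 61 64 85 103 102 100 101 98 93 85 78 69 73 83 91 98 98 100 95 83 65 57 77
160 86 76 50 34 50 68 87 95 100 101 97 96 89 82 89 98 100 101 98 97 85 70 60 57 62 69 85 96 99 98 98 92 80 60 71
161 84 76 45 31 35 46 62 72 83 94 98 101 100 98 98 99 100 101 100 96 82 68 59 58 58 65 76 92 98 99 97 94 88 66 67
162 76 57 38 28 30 38 46 55 66 77 86 97 98 99 100 100 101 99 98 96 87 76 67 66 68 76 85 95 99 97 97 96 86 70 65
163 50 38 35 47 52 50 52 55 56 62 70 79 88 93 98 101 99 100 98 97 96 90 84 86 87 89 95 98 100 98 99 97 91 70 62
164 29 37 52 64 66 60 58 58 59 67 74 73 69 77 93 99 100 100 99 100 98 97 96 97 96 95 98 96 99 98 97 97 89 70 56
165 30 49 72 81 74 62 56 58 59 72 83 80 67 71 86 96 101 101 101 100 98 
[... 1037 characters left out ...]
103 102 102 100 103 103 109 107 83 54 41 37
175 43 39 42 49 75 94 97 99 97 93 79 67 75 92 99 97 100 98 97 98 101 99 100 98 97 98 97 99 100 108 105 84 53 41 43
176 43 40 42 48 73 94 98 99 98 92 79 62 84 118 133 123 107 99 99 98 101 99 98 99 99 98 100 99 102 101 97 76 51 37 40
177 39 40 38 49 76 91 98 99 97 94 96 113 147 176 186 173 144 113 101 99 100 99 100 101 100 99 102 98 99 98 92 75 62 48 39
90 [260.83 170.17] 100 [262.08 170.88] 110 [263.53 171.45] 120 [265.11 171.85] 130 [266.79 172.07] 140 [268.5  172.11] 150 [270.2  171.97] 160 [271.82 171.65] 170 [273.33 171.15] 180 [274.66 170.51] 190 [275.79 169.73] 
0.08 [248.69 156.43]
0.06 [253.41 158.8 ]
0.045 [257.  160.6]
0.03 [260.62 162.43]
```

```bash
python3 - <<'E'
from h import *
for f in ('side0','side7'):
    b=cv2.cvtColor(cv2.imread(f'pics/{f}.png'),cv2.COLOR_BGR2GRAY).astype(float)
    w=b[157:167,263:275]; top=np.percentile(w,75); d=np.clip(top-12-w,0,None); 
    # keep the disc only
    m=(d>0).astype(np.uint8); n,l,s,c=cv2.connectedComponentsWithStats(m); print(f,[(s[i].tolist(),) for i in range(1,n)])
    k=l==l[4 if f=='side7' else 5,5]; yy,xx=np.mgrid[157:167,263:275]; print(f,'disc',(xx*d*k).sum()/(d*k).sum(),(yy*d*k).sum()/(d*k).sum(),top)
    b2=b.astype(int); print('\n'.join(str(v)+' '+str(b2[v,258:281]) for v in range(152,168,1)) if f=='side0' else '')
d=np.load('side0.npz');K,T=d['K'],d['T']
for z in (.276,.277,.279,.281): print(z,proj(K,T,[.5646,-.0576,z]).round(2))
print(status.get_state()['ft_torque'])
E
```

```text
side0 [([0, 0, 12, 3, 17],), ([2, 3, 7, 5, 32],)]
side0 disc 267.996383363472 161.98462929475588 190.0
152 [ 39  31  41  74  96 108 114 113 113 113 113 112 114 113 111 111 106  93
  71  47  42  43  44]
153 [ 24  23  35  57  80  96 103 108 111 113 112 113 111 112 109 104  91  71
  53  42  39  38  41]
154 [ 25  30  41  58  64  72  81  93  98 103 102 103 102 101  93  81  69  65
  59  49  41  39  40]
155 [20 45 71 84 74 60 64 68 76 75 75 76 75 74 69 63 67 81 81 63 45 41 41]
156 [ 25  50  90 109  97  79  72  78  82  88 100  98  84  71  67  70  82  98
  98  76  49  40  39]
157 [ 26  55  97 123 126 123 127 133 139 146 157 156 142 128 120 113 110 114
 106  80  49  40  39]
158 [ 34  62 106 141 157 170 178 180 181 182 185 184 181 179 172 161 145 130
 110  76  48  44  40]
159 [ 45  80 132 167 182 188 190 188 185 183 184 184 185 188 188 184 175 158
 125  83  48  41  40]
160 [ 67 118 161 184 190 191 188 177 161 151 150 154 163 179 188 189 187 181
 158 115  63  40  39]
161 [ 97 152 182 190 193 191 183 161 135 123 122 124 138 166 186 192 191 189
 180 150  88  44  42]
162 [120 167 188 192 192 192 181 156 125 116 117 114 126 162 186 189 191 190
 185 158  97  47  40]
163 [125 170 190 193 193 193 186 166 140 123 115 115 133 164 186 190 191 191
 184 157  99  51  38]
164 [130 165 186 192 193 193 191 186 173 158 144 150 168 182 189 192 191 190
 180 151  92  47  40]
165 [137 151 177 190 194 194 194 192 188 185 182 183 187 192 191 192 190 185
 168 130  79  48  39]
166 [152 132 152 177 188 192 193 192 191 192 193 191 190 192 192 189 183 168
 143 103  65  47  44]
167 [165 128 118 139 165 180 188 190 190 192 192 188 185 187 184 173 155 133
 111  84  63  44  40]
side7 [([3, 2, 7, 5, 27],)]
side7 disc 269.09022556390977 160.69172932330827 99.0

0.276 [268.   162.11]
0.277 [268.   161.84]
0.279 [268.   161.32]
0.281 [268.   160.79]
[-0.31488017 -1.57372184  0.43836714]
```

Emit:
apply_moves --moves '[0.3,0.04,0,0,0,0,0.6,0.08,0,0,0,0,0.9,0.12,0,0,0,0,1.2,0.16,0,0,0,0,1.5,0.2,0,0,0,0,1.8,0.24,0,0,0,0,2.1,0.28,0,0,0,0,2.4,0.33,0,0,0,0,2.7,0.37,0,0,0,0,2.7,0.37,0,0,0,0,2.7,0.37,0,0,0,0]'

```text
clock: 17.13
tcp_pos: [0.7181, -0.0358, 0.2512]
orientation: [0.027, -0.067, 0.997, 0.002]
wrist_force: [-0.0, -0.7, -1.6]
finger_gap: 0.0147
grip_force: 79.8
```

```bash
python3 r.py 7.8; python3 - <<'E'
from h import *
im,K,T=cam('top'); im2,K2,T2=cam('side')
cv2.imwrite('pics/top8.png',im);cv2.imwrite('pics/side8.png',im2)
b=cv2.cvtColor(im2,cv2.COLOR_BGR2GRAY)
for v in range(146,178): print(v,*b[v,236:282])
t=np.array(status.get_state()['tcp_pos'])
f=-np.array([np.cos(np.radians(7.8)),np.sin(np.radians(7.8))])
for s in (20,50,75,98): print(s,proj(K2,T2,[*(t[:2]+f*s/1000),.26]).round(1),proj(K,T,[*(t[:2]+f*s/1000),.26]).round(1))
E
```

```text
[ 0.7180518  -0.03578533  0.25122528] [-0.  -0.7 -1.6] [0.03 0.03 0.01] [ 0.0271 -0.0675  0.9973  0.0019]
r 0.15499262854329013 lat -0.0007870353648668192 F u,n -0.09610437997739497 0.6664962708263586
146 71 100 120 124 124 123 125 125 123 125 123 123 123 124 124 123 123 124 124 125 125 123 121 113 104 99 94 87 85 82 83 82 82 84 84 82 85 85 85 86 84 84 84 83 89 99
147 62 98 120 124 123 126 124 125 125 125 123 123 124 122 123 123 124 125 123 123 123 121 122 114 104 101 95 88 85 84 83 85 83 82 84 84 86 86 85 86 84 83 82 83 85 99
148 55 92 118 124 125 123 125 124 124 125 124 125 124 125 123 125 125 123 123 122 123 122 121 114 106 100 95 89 87 82 84 84 82 84 84 85 84 85 87 85 88 84 84 86 85 92
149 60 82 107 120 122 124 123 123 125 123 123 123 123 125 125 125 122 124 126 124 123 121 118 110 101 100 98 95 85 84 83 86 82 82 82 85 86 86 86 86 84 84 85 83 85 93
150 76 90 101 113 119 121 123 125 125 123 125 125 123 124 123 122 124 121 124 122 120 115 103 91 89 94 99 96 89 85 83 83 81 83 83 85 87 87 86 86 88 85 83 85 84 86
151 84 98 101 105 110 114 120 121 123 122 124 123 123 123 123 125 123 12
[... 3418 characters left out ...]
 41 39 40 38 42 41 39 53 74 92 99 97 98 94 87 87 95 98 99 100 99 99 101 102 101 100 100 97 97 92 87 85 85 85 87 87 86 87 87 88
175 36 41 36 38 40 36 40 40 40 40 39 41 39 52 76 93 98 99 98 91 80 70 82 97 100 101 99 98 99 100 98 101 97 99 97 93 90 86 86 85 87 85 85 88 86 84
176 40 40 40 41 39 38 39 40 43 38 40 38 41 52 75 92 98 98 98 92 80 64 88 121 131 115 102 98 99 99 99 102 102 97 99 94 89 87 82 87 85 87 87 89 85 87
177 41 39 39 38 40 41 39 41 42 41 41 40 39 46 74 93 98 99 100 96 95 112 149 175 180 159 125 101 101 100 101 100 100 100 99 95 92 86 86 86 87 85 87 85 86 86
20 [235.9 150.4] [276.8 133.1]
50 [242.7 153.8] [278.5 144.8]
75 [248.5 156.7] [279.9 154.7]
98 [254.  159.5] [281.2 163.8]
```

The tip check (side col 255, row 160) confirms the rod is still 98 mm ahead of the TCP. So it was inside the hole, and the screw has turned with it. I reinsert along the same line.

Emit:
apply_moves --moves '[-0.4,-0.05,0,0,0,0,-0.8,-0.11,0,0,0,0,-1.1,-0.15,0,0,0,0,-1.4,-0.19,0,0,0,0,-1.7,-0.23,0,0,0,0,-2,-0.27,0,0,0,0,-2.3,-0.31,0,0,0,0,-2.6,-0.36,0,0,0,0,-2.85,-0.39,0,0,0,0,-2.85,-0.39,0,0,0,0]'

```text
clock: 18.07
tcp_pos: [0.6511, -0.0455, 0.2539]
orientation: [0.034, -0.068, 0.997, 0.002]
wrist_force: [12.7, 1.2, -5.2]
finger_gap: 0.0146
grip_force: 79.1
```

```bash
python3 r.py 7.8; python3 -c "
import numpy as np
from scipy.spatial.transform import Rotation as R
w,x,y,z=.0271,-.0675,.9973,.0019
print(R.from_quat([x,y,z,w]).as_matrix().round(3))
C=np.array([.5646,-.0576]);r=.084
p0=C+r*np.array([np.cos(.136),np.sin(.136)])
for k in range(0,16):
    t=.136-.1*k
    p=C+r*np.array([np.cos(t),np.sin(t)]); print(k,((p-p0)/.025).round(2))
"
```

```text
[ 0.65107997 -0.04546739  0.25386547] [12.7  1.2 -5.2] [ 0.2  -2.85  0.23] [ 0.0336 -0.068   0.9971  0.0016]
r 0.08732642814156293 lat -0.0002836779572507678 F u,n 12.730205597275212 0.5086093427616318
[[-0.989 -0.135  0.054]
 [-0.135  0.991  0.007]
 [-0.054  0.    -0.999]]
0 [0. 0.]
1 [ 0.03 -0.33]
2 [ 0.02 -0.67]
3 [-0.01 -1.  ]
4 [-0.09 -1.33]
5 [-0.19 -1.65]
6 [-0.32 -1.96]
7 [-0.49 -2.25]
8 [-0.68 -2.53]
9 [-0.9  -2.78]
10 [-1.15 -3.01]
11 [-1.41 -3.22]
12 [-1.7  -3.39]
13 [-2.   -3.54]
14 [-2.31 -3.66]
15 [-2.64 -3.74]
```

Emit:
apply_moves --moves '[0.25,0.03,-0.06,0,0,0,0.25,0.03,-0.06,0.003,-0.02,0,0,0,-0.06,0.003,-0.02,0,-0.2,-0.03,-0.06,0.003,-0.02,0,-0.2,-0.03,-0.06,0.003,-0.02,0]'

```text
clock: 18.48
tcp_pos: [0.6498, -0.0459, 0.2538]
orientation: [0.048, -0.068, 0.997, 0.003]
wrist_force: [23.7, 3.7, -7.4]
finger_gap: 0.0143
grip_force: 78.7
```

```bash
python3 r.py 7.8
```

```text
[ 0.64984413 -0.04585782  0.2537932 ] [23.7  3.7 -7.4] [ 0.65 -4.86  0.18] [ 0.0477 -0.0683  0.9965  0.0026]
r 0.08604903197777262 lat -6.458186936183184e-05 F u,n 23.997357721740915 -0.4707127899244852
```

Deep enough (12 mm past the centre). I relax the axial push and carry on with the clockwise sweep.

Emit:
apply_moves --moves '[0.28,0.04,0,0,0,0,0.31,-0.29,0.01,0,0,-0.1,0.3,-0.63,0.01,0,0,-0.2,0.27,-0.96,0.02,0,0,-0.3,0.19,-1.29,0.02,0,0,-0.4,0.09,-1.61,0.03,0,0,-0.5,-0.04,-1.92,0.04,0,0,-0.6,-0.21,-2.21,0.04,0,0,-0.7,-0.21,-2.21,0.04,0,0,-0.7]'

```text
clock: 19.23
tcp_pos: [0.6415, -0.1036, 0.2539]
orientation: [0.043, 0.281, 0.959, -0.01]
wrist_force: [15.1, -1.9, -0.7]
finger_gap: 0.0148
grip_force: 79.7
```

```bash
python3 r.py -32.3; python3 - <<'E'
from h import *
im2,K2,T2=cam('side'); im,_,_=cam('top'); cv2.imwrite('pics/side9.png',im2); cv2.imwrite('pics/top9.png',im)
b=cv2.cvtColor(im2,cv2.COLOR_BGR2GRAY)
for v in range(154,176): print(v,*b[v,256:284])
E
```

```text
[ 0.64146678 -0.10356718  0.25392642] [15.1 -1.9 -0.7] [-0.33 -2.87 -0.19] [ 0.0428  0.2812  0.9586 -0.01  ]
r 0.08953522801461483 lat -0.002219637514426269 F u,n 13.83411825573312 -6.43949914610993
154 31 42 67 81 70 65 80 90 94 89 89 98 98 102 104 99 93 82 69 66 55 47 42 40 42 42 42 36
155 27 38 66 82 83 82 89 97 99 88 81 77 76 73 76 71 67 64 66 82 82 63 44 37 43 40 41 35
156 27 30 42 62 91 105 103 101 97 92 81 72 72 70 68 67 65 66 80 97 96 74 49 40 39 41 40 38
157 26 22 25 54 94 117 114 102 100 98 93 94 93 95 92 88 84 89 101 110 105 79 52 42 39 40 39 42
158 24 20 30 56 92 113 112 101 101 100 97 98 94 98 98 96 97 98 104 109 99 74 48 44 39 40 40 40
159 27 33 56 91 107 104 101 100 101 93 85 82 81 84 89 95 98 98 100 99 92 70 47 41 40 39 37 42
160 34 41 88 139 146 119 99 99 95 87 70 63 64 67 74 89 98 99 98 96 87 69 49 39 40 38 40 41
161 37 55 110 158 162 133 106 99 94 76 65 60 59 59 66 82 95 97 99 97 93 79 56 44 40 37 40 42
162 46 65 121 168 180 164 130 105 95 83 68 61 60 60 72 87 96 97 100 98 96 82 64 46 38 40 41 39
163 55 74 121 168 187 183 164 129 104 90 80 73 74 77 84 94 95 97 99 9
[... 519 characters left out ...]
69 188 178 158 123 100 95 113 122 108 102 103 100 97 90 86 83 81 74 82 93 93 78 59 42 41 38 36 41
170 191 189 175 144 108 92 110 115 105 100 97 100 95 82 67 63 74 81 89 96 94 79 57 41 40 38 40 41
171 179 185 178 150 115 97 98 103 100 99 100 99 95 82 59 47 64 83 94 97 95 78 52 41 41 41 42 40
172 148 168 176 163 137 111 100 97 99 98 100 97 96 90 78 67 76 92 98 101 97 79 50 40 41 43 39 38
173 113 132 155 168 152 119 102 101 101 102 98 97 97 95 95 97 98 103 101 106 104 82 53 42 41 40 43 41
174 96 102 124 143 138 114 100 101 101 101 101 100 100 98 103 102 103 107 113 114 110 86 55 42 37 41 42 41
175 85 83 94 109 112 102 98 98 100 99 100 103 102 100 101 101 101 106 115 124 111 84 53 37 37 41 38 42
```

By the hole positions and the rise of the top, the screw has turned about 1.6 rad so far. I sweep another 0.8 rad.

Emit:
apply_moves --moves '[-0.2,-0.28,0.01,0,0,-0.1,-0.42,-0.54,0.01,0,0,-0.2,-0.67,-0.78,0.02,0,0,-0.3,-0.94,-0.99,0.02,0,0,-0.4,-1.24,-1.17,0.03,0,0,-0.5,-1.55,-1.32,0.03,0,0,-0.6,-1.87,-1.44,0.04,0,0,-0.7,-2.2,-1.53,0.05,0,0,-0.8,-2.2,-1.53,0.05,0,0,-0.8]'

```text
clock: 20.08
tcp_pos: [0.5853, -0.1447, 0.2553]
orientation: [0.037, 0.633, 0.773, -0.024]
wrist_force: [11.8, -12.6, -2.3]
finger_gap: 0.0148
grip_force: 79.7
```

```bash
python3 r.py -78; python3 - <<'E'
from h import *
im2,K2,T2=cam('side'); im,_,_=cam('top'); cv2.imwrite('pics/side10.png',im2); cv2.imwrite('pics/top10.png',im)
b=cv2.cvtColor(im2,cv2.COLOR_BGR2GRAY)
for v in range(154,176): print(v,*b[v,256:284])
E
```

```text
[ 0.58530161 -0.14471418  0.25530697] [ 11.8 -12.6  -2.3] [-2.51 -2.38 -0.43] [ 0.0366  0.6335  0.7725 -0.024 ]
r 0.08951462966723632 lat -0.0021371730134537303 F u,n 14.791460659019176 -8.922735156084437
154 25 19 20 27 47 58 64 72 78 94 101 101 103 101 103 101 92 81 71 67 65 70 73 67 54 41 40 64
155 24 27 19 40 74 85 76 66 69 79 89 95 93 93 88 82 70 61 67 80 90 92 93 84 72 48 41 65
156 20 25 30 51 92 112 112 116 123 127 136 142 143 138 133 123 111 90 79 89 100 100 96 92 77 50 42 66
157 19 23 31 57 107 138 156 173 183 181 181 183 183 183 181 179 168 141 108 100 101 99 95 84 66 44 42 66
158 26 26 40 76 136 170 184 191 193 190 188 186 186 186 189 190 187 167 131 104 99 94 83 67 52 44 40 58
159 24 34 64 117 164 186 192 193 189 179 168 160 155 158 172 186 190 184 162 130 101 86 66 50 42 40 39 49
160 31 47 96 151 182 192 192 191 182 163 140 127 124 127 142 170 188 191 183 160 127 87 56 42 40 41 38 38
161 41 61 119 166 188 192 192 189 180 156 127 117 115 117 128 162 187 192 190 181 153 104 61 44 38 38 39 37
162 54 68 120 167 188 191 191 190 184 166 138 120 111 113 133 165 187 192 192 187 
[... 669 characters left out ...]
2 36 43 40
169 192 187 172 138 107 103 97 85 80 81 73 73 85 93 100 99 98 101 110 111 98 80 58 43 40 40 36 39
170 189 189 175 144 108 98 94 86 80 72 50 44 67 86 95 97 98 98 98 97 92 80 53 42 41 43 41 41
171 179 186 178 155 118 97 98 94 86 66 46 49 68 87 95 98 98 99 96 97 89 75 49 43 37 42 37 40
172 150 170 177 169 142 117 101 100 93 80 68 70 85 93 96 97 100 100 98 99 96 76 50 42 40 40 39 41
173 113 131 157 170 159 127 108 101 99 98 96 95 98 99 99 100 99 102 107 107 103 83 55 41 41 41 42 41
174 95 102 124 144 141 116 101 99 102 101 102 101 102 101 102 100 101 108 116 121 112 85 52 46 42 44 41 42
175 84 82 94 110 112 103 98 99 97 100 100 102 102 100 99 99 98 107 120 122 112 87 53 42 40 41 42 43
```

The hole positions give about 2.4 rad turned and the top has risen about 3.4 mm. That is enough, so I withdraw the bar straight.

Emit:
apply_moves --moves '[0.07,-0.3,0,0,0,0,0.14,-0.65,0,0,0,0,0.21,-1,0,0,0,0,0.29,-1.4,0,0,0,0,0.38,-1.8,0,0,0,0,0.46,-2.2,0,0,0,0,0.55,-2.6,0,0,0,0,0.63,-2.95,0,0,0,0,0.63,-3.2,0,0,0,0,0.63,-3.2,0.4,0,0,0,0.63,-3.2,0.4,0,0,0]'

```text
clock: 21.1
tcp_pos: [0.5997, -0.2199, 0.2636]
orientation: [0.032, 0.631, 0.775, -0.022]
wrist_force: [4.5, -2.3, -4.3]
finger_gap: 0.0147
grip_force: 79.9
```

```bash
python3 r.py -78; python3 - <<'E'
from h import *
from scipy.spatial.transform import Rotation as R
st=status.get_state(); w,x,y,z=st['orientation']; print(R.from_quat([x,y,z,w]).as_matrix().round(3), st['joint_pos'].round(2))
im2,K2,T2=cam('side'); im,K,T=cam('top'); cv2.imwrite('pics/side11.png',im2); cv2.imwrite('pics/top11.png',im)
t=st['tcp_pos']
for s in (40,60,80,98):
    be=2*np.arctan2(y,x)-np.pi/2+np.pi/2; p=[t[0]+s/1000*np.cos(be),t[1]+s/1000*np.sin(be),t[2]+.009]; print(s,proj(K,T,p).round(1),proj(K2,T2,p).round(1))
b=cv2.cvtColor(im2,cv2.COLOR_BGR2GRAY)
q=proj(K2,T2,[t[0]+.07*np.cos(be),t[1]+.07*np.sin(be),t[2]+.009]).astype(int); print(q)
for v in range(q[1]-10,q[1]+11): print(v,*b[v,q[0]-16:q[0]+14])
E
```

```text
[ 0.5997476  -0.21989969  0.26357831] [ 4.5 -2.3 -4.3] [-0.62 -1.01 -0.35] [ 0.0319  0.6306  0.7751 -0.0223]
r 0.1660606464669903 lat -0.0006355396422032325 F u,n 3.20975009803413 -3.873345022153003
[[-0.203  0.979  0.021]
 [ 0.976  0.204 -0.075]
 [-0.078  0.006 -0.997]] [-0.45  0.4   0.22  1.34 -0.06  0.91]
40 [335.3 174.5] [289.8 144. ]
60 [327.2 176.2] [286.5 146.9]
80 [319.2 177.8] [283.1 149.8]
98 [312.  179.3] [280.  152.4]
[284 148]
138 123 122 121 122 123 121 121 121 119 116 106 95 74 49 37 25 23 26 16 22 26 27 44 64 67 72 90 91 87 85
139 123 121 122 120 121 120 121 115 111 97 77 57 40 28 27 21 20 27 23 19 22 32 43 50 51 68 86 90 87 89
140 122 121 121 122 120 119 112 100 82 64 42 25 24 28 20 24 18 21 26 24 34 36 42 46 53 70 87 89 89 85
141 121 122 121 119 113 108 95 69 47 33 22 16 25 21 23 24 23 27 27 31 36 44 57 69 75 76 86 92 91 86
142 120 118 116 108 95 75 54 39 24 20 23 22 22 25 20 22 27 33 38 40 48 62 82 90 91 89 91 94 89 88
143 119 112 97 79 61 42 27 20 25 18 24 24 21 25 26 33 37 40 44 48 65 82 92 99 96 92 93 96 89 89
144 107 96 71 45 30 29 22 21 18 22 24 26 21 26 33 35
[... 855 characters left out ...]
43 39 39 39 39 39 41 47 70 87 89 87
153 188 190 191 186 173 158 146 143 154 170 185 191 191 188 170 133 78 45 37 40 42 38 39 39 41 44 67 85 90 89
154 191 191 188 177 153 130 119 118 127 148 174 188 191 190 183 159 114 62 39 40 37 38 40 42 39 45 63 85 93 90
155 190 190 187 174 147 119 112 114 117 138 167 187 192 191 188 177 143 82 44 40 41 42 41 42 39 44 63 85 94 92
156 190 189 189 183 163 134 122 127 138 160 181 188 191 190 189 176 141 80 43 39 38 42 38 41 36 45 62 85 93 93
157 190 190 190 189 183 171 165 169 178 184 190 191 191 190 184 165 123 69 39 41 38 41 36 39 36 44 60 81 92 95
158 183 189 190 190 191 186 185 187 190 191 191 192 190 185 173 144 100 57 40 37 39 40 40 42 41 41 53 81 90 86
```

The bridge has followed: the capstan top is now at side (274,155). I find where it stands.

```bash
python3 - <<'E'
from h import *
d=np.load('side0.npz');K,T=d['K'],d['T']
c=onz(K,T,(273.9,154.9),.2794); c0=onz(K,T,(268.0,161.98),.276); print(c,c0)
e=np.load('top0.npz'); print(proj(e['K'],e['T'],c))
hx=np.array([.6395,-.059]); v=c[:2]-hx; print('bridge angle',np.arctan2(v[1],v[0]), np.linalg.norm(v))
t=np.array(status.get_state()['tcp_pos']); be=np.radians(101.7); tip=t[:2]+.0985*np.array([np.cos(be),np.sin(be)]); print('tip',tip,tip-c[:2],np.linalg.norm(tip-c[:2]))
g=cv2.cvtColor(cv2.imread('pics/top11.png'),cv2.COLOR_BGR2GRAY)
for v in range(168,200,2): print(v,*g[v,276:322:1])
E
```

```text
[ 0.57624071 -0.09371136  0.2794    ] [ 0.56506671 -0.05804654  0.276     ]
[299.72631227 180.39861978]
bridge angle -2.639735996609469 0.0721568864945951
tip [ 0.57848622 -0.12368281] [ 0.00224551 -0.02997144] 0.030055446041338696
168 248 246 246 242 118 42 59 69 127 216 237 236 234 234 234 233 233 233 231 224 244 247 247 247 244 160 121 118 118 153 242 248 247 234 245 247 247 247 247 247 246 245 246 246 246 246
170 247 246 243 150 101 66 50 43 56 117 213 235 237 234 235 234 232 231 212 218 207 215 223 224 223 216 182 163 172 227 245 248 246 233 244 247 247 246 247 246 247 247 246 247 247 246
172 247 247 245 217 122 98 91 86 84 86 119 211 236 236 235 230 220 216 222 235 238 236 237 237 237 237 239 239 238 229 220 231 238 230 245 247 247 247 246 247 247 246 246 247 246 246
174 247 247 247 244 152 106 99 100 98 99 102 119 210 235 220 212 234 236 236 237 237 238 239 239 239 238 234 235 235 236 236 236 227 203 243 247 246 246 246 246 247 246 245 246 245 243
176 246 247 247 247 243 223 208 125 101 96 99 101 109 181 228 236 238 238 238 238 239 237 234 233 233 234 236 236 237 238 239 238 2
[... 1380 characters left out ...]
248 218 245 249 248 249 249 250 250 247 150 104 96 88 89 105 138 186 213 224 230 230 231 229 224 209 205 168 128 92 122 152 228 153 119 129 134 142 152 159 162 167 171 176
194 246 248 248 248 244 244 249 250 249 249 249 247 208 123 105 101 101 92 81 74 75 88 105 122 109 106 97 80 75 82 75 82 92 109 128 119 128 141 145 156 159 162 168 171 177 177
196 231 246 248 249 249 249 248 247 246 243 246 244 245 161 106 102 103 96 81 83 93 96 85 72 73 78 79 81 81 80 109 167 157 117 119 132 138 147 152 162 165 167 174 179 178 181
198 86 145 217 240 247 249 249 249 249 249 250 250 249 246 222 140 89 76 77 90 95 100 91 90 71 84 111 184 189 193 212 151 117 122 134 142 150 156 161 167 170 174 175 181 181 186
```

The bridge is at 0.5 rad and the tip is just at the rim. I pull clear and carry the bar to above its rest.

Emit:
apply_moves --moves '[0.08,-0.4,0,0,0,0,0.15,-0.8,0,0,0,0,0.2,-1.2,0,0,0,0,0.1,-1.6,0.2,0,0,0,-0.8,-2.2,0.2,0,0,-0.02,-1.8,-2.8,0.2,0,0,-0.04,-2.8,-3.4,0,0,0,-0.06,-3.8,-4,-1,0,0,-0.08,-4.7,-4.48,-2,0,0,-0.08,-4.77,-4.48,-3.2,0,0,-0.08,-4.77,-4.48,-4.4,0,0,-0.08,-4.77,-4.48,-5.6,0,0,-0.08,-4.77,-4.48,-6.4,0,0,-0.08,-4.77,-4.48,-6.4,0,0,-0.08,-4.77,-4.48,-6.4,0,0,-0.08]'

```text
clock: 22.45
tcp_pos: [0.477, -0.3318, 0.1017]
orientation: [0.027, 0.661, 0.749, -0.025]
wrist_force: [0.3, 0.7, -1.1]
finger_gap: 0.0146
grip_force: 79.7
```

```bash
python3 - <<'E'
from h import *
from scipy.spatial.transform import Rotation as R
st=status.get_state(); w,x,y,z=st['orientation']; t=st['tcp_pos'];print(t,st['wrist_force'].round(1),R.from_quat([x,y,z,w]).as_matrix().round(3))
im2,K2,T2=cam('side'); im,K,T=cam('top'); cv2.imwrite('pics/side12.png',im2); cv2.imwrite('pics/top12.png',im)
be=2*np.arctan2(y,x);print('beta',be)
for s in (40,60,80,98):
    p=[t[0]+s/1000*np.cos(be),t[1]+s/1000*np.sin(be),t[2]+.009]; print(s,proj(K,T,p).round(1),proj(K2,T2,p).round(1))
a=cv2.resize(im[190:260,320:410],None,fx=4.4,fy=4.4,interpolation=cv2.INTER_CUBIC)
b=cv2.resize(im2[150:220,300:390],None,fx=4.4,fy=4.4,interpolation=cv2.INTER_CUBIC)
cv2.imwrite('pics/c12.png',np.hstack([a,b]))
g=cv2.cvtColor(im,cv2.COLOR_BGR2GRAY)
for v in range(218,240): print(v,*g[v,338:362])
E
```

```text
[ 0.47703343 -0.33180143  0.10165354] [ 0.3  0.7 -1.1] [[-0.125  0.992  0.007]
 [ 0.989  0.125 -0.073]
 [-0.073 -0.002 -0.997]]
beta 1.6959103764362051
40 [369.1 226.9] [334.  184.2]
60 [361.9 227.8] [330.9 187. ]
80 [354.7 228.7] [327.7 189.8]
98 [348.3 229.5] [324.9 192.4]
218 50 52 54 55 57 61 63 66 66 73 77 84 79 79 86 86 88 99 119 125 153 155 157 156
219 50 54 56 53 56 61 66 87 100 117 134 148 128 140 145 154 162 165 174 179 195 195 198 194
220 53 55 57 56 59 66 79 155 170 180 169 162 140 174 182 197 195 196 197 197 197 196 197 195
221 52 53 58 61 57 64 88 183 202 199 176 126 115 189 188 200 198 194 195 193 194 193 194 193
222 56 55 60 59 64 66 81 161 196 197 178 111 108 178 169 177 191 192 194 192 191 191 191 190
223 54 60 59 57 61 59 73 133 196 197 188 116 102 148 134 146 188 192 192 194 195 193 191 192
224 56 55 60 61 64 65 68 111 190 196 189 115 103 127 129 160 189 191 191 190 191 192 191 188
225 54 58 64 60 63 64 67 102 188 194 186 119 117 142 155 172 181 177 169 174 173 174 178 177
226 58 58 59 62 62 65 68 91 188 192 174 128 134 154 168 174 168 166 162 166 170 171 172 174

[... 438 characters left out ...]
9 160 151 111 100 97
232 60 60 60 60 62 65 65 74 106 162 163 158 105 98 97 98 101 111 108 107 107 100 99 98
233 59 62 59 60 62 64 62 66 80 111 114 110 97 95 90 99 102 104 101 99 101 98 96 94
234 61 63 62 63 65 62 63 66 75 100 102 104 95 93 105 138 151 126 110 106 98 92 91 91
235 62 59 63 63 61 61 63 67 75 103 109 106 93 93 108 168 179 176 163 152 103 90 93 91
236 60 64 60 59 60 65 58 58 77 147 164 158 109 90 111 174 182 192 191 156 103 95 93 91
237 59 62 60 61 64 63 62 64 86 173 195 193 123 92 111 178 195 189 160 109 92 90 89 90
238 61 58 63 60 67 65 63 65 82 161 198 199 161 102 102 139 165 152 100 77 73 74 71 63
239 57 59 64 64 62 63 63 64 71 117 154 157 146 88 77 80 97 78 61 54 56 49 42 45
```

Emit:
apply_moves --moves '[0.08,0,-1,0,0,0,0.08,0,-1.8,0,0,0,0.08,0,-2.4,0,0,0,0.08,0,-2.7,0,0,0,0.08,0,-2.87,0,0,0,0.08,0,-2.87,0,0,0]'

```text
clock: 23.05
tcp_pos: [0.4808, -0.3321, 0.0312]
orientation: [0.029, 0.661, 0.75, -0.025]
wrist_force: [-0.4, 0.9, -1.6]
finger_gap: 0.0146
grip_force: 79.8
```

```bash
python3 - <<'E'
from h import *
st=status.get_state(); print(st['tcp_pos'],st['wrist_force'].round(1),st['ft_torque'].round(2))
im,K,T=cam('top'); im2,K2,T2=cam('side'); cv2.imwrite('pics/top13.png',im); cv2.imwrite('pics/side13.png',im2)
g=cv2.cvtColor(im,cv2.COLOR_BGR2GRAY); o=cv2.cvtColor(cv2.imread('pics/top0.png'),cv2.COLOR_BGR2GRAY)
for v in range(221,238): print(v,*g[v,339:356],'|',*o[v,339:356])
E
```

```text
[ 0.48077038 -0.33211372  0.03118359] [-0.4  0.9 -1.6] [ 0.05  0.01 -0.01]
221 58 56 62 64 63 88 185 202 201 176 126 119 190 190 198 195 196 | 55 61 62 64 67 94 184 199 202 176 126 118 184 190 201 195 195
222 56 59 60 61 65 80 161 199 198 183 113 109 178 169 179 190 192 | 61 61 63 64 69 85 163 197 196 182 118 108 179 171 174 191 191
223 58 57 60 64 63 72 134 191 199 191 117 104 151 138 148 191 194 | 61 61 64 62 66 74 135 191 196 187 117 104 149 135 148 186 191
224 55 58 62 67 62 72 118 191 196 188 115 102 128 132 160 191 192 | 61 62 66 65 69 73 114 188 197 188 117 103 126 132 158 188 193
225 59 58 61 63 65 70 98 191 193 188 117 118 135 155 178 189 178 | 60 63 65 65 71 72 102 193 194 189 116 117 139 157 177 189 189
226 59 59 62 65 69 74 97 174 184 173 127 134 144 168 173 178 167 | 63 63 66 63 69 74 97 187 196 187 128 123 155 168 167 173 179
227 60 57 63 65 80 126 138 166 172 167 159 158 166 175 178 178 182 | 61 64 65 68 74 91 116 172 182 181 149 148 165 169 164 170 175
228 58 62 64 68 99 167 179 182 188 186 188 190 190 186 184 182 186 | 66 64 66 68 97 143 159 174 181 185 179 184 187 1
[... 456 characters left out ...]
 166 170 162 147 171 | 65 63 64 64 67 72 77 100 166 170 165 119 164 171 156 145 163
233 62 64 63 65 65 68 69 104 200 206 200 117 112 137 140 158 194 | 64 66 63 65 65 64 68 103 200 206 198 119 109 137 141 159 198
234 60 63 67 66 68 65 68 99 200 210 202 120 97 123 147 133 156 | 62 65 67 65 66 68 69 99 198 207 201 117 94 124 155 170 192
235 62 64 65 66 64 65 66 96 195 204 196 119 95 108 131 107 103 | 66 63 62 64 65 66 68 96 195 204 195 112 91 111 164 183 194
236 65 65 59 65 68 66 66 94 185 201 193 116 96 94 101 98 96 | 61 67 63 62 68 65 65 90 186 199 190 112 91 107 172 180 191
237 67 63 63 63 67 66 65 91 180 201 199 116 94 92 99 98 91 | 61 64 60 64 64 65 65 86 177 198 194 121 93 105 174 189 191
```

The rod lies within half a pixel of its original place. I lower to contact and release.

Emit:
apply_moves --moves '[0,0,-0.1,0,0,0,0,0,-0.16,0,0,0,0,0,-0.16,0,0,0]'

```text
clock: 23.4
tcp_pos: [0.4815, -0.3327, 0.0281]
orientation: [0.03, 0.661, 0.75, -0.025]
wrist_force: [-0.6, -1.4, 6.4]
finger_gap: 0.0144
grip_force: 80.9
```

Emit:
apply_moves --moves '[0,0,0,0,0,0,0,0,0,0,0,0,0,0,0,0,0,0,0,0,0,0,0,0]' --claw 45

```text
clock: 23.73
tcp_pos: [0.4802, -0.3315, 0.0265]
orientation: [0.028, 0.661, 0.75, -0.025]
wrist_force: [0.1, -0.7, -0.7]
finger_gap: 0.0385
grip_force: 0.0
```

Emit:
apply_moves --moves '[0,0,0.5,0,0,0,0,0,1.2,0,0,0,0,0,2.2,0,0,0,0,0,3.4,0,0,0,0,0,5,0,0,0,0,0,6.6,-0.006,0.075,0,0,0,8.2,-0.006,0.075,0,0,0,10,-0.006,0.075,0,0,0,11,-0.006,0.075,0,0,0,11,-0.006,0.075,0]'

```text
clock: 24.57
tcp_pos: [0.4822, -0.3331, 0.3089]
orientation: [0.008, 0.659, 0.75, -0.052]
wrist_force: [0.3, -0.9, 0.2]
finger_gap: 0.0385
grip_force: 0.0
```

```bash
python3 - <<'E'
from h import *
from scipy.spatial.transform import Rotation as R
st=status.get_state(); w,x,y,z=st['orientation']; print(st['tcp_pos'],R.from_quat([x,y,z,w]).as_matrix().round(3),st['joint_pos'].round(2))
im,K,T=cam('top'); im2,K2,T2=cam('side'); cv2.imwrite('pics/top14.png',im); cv2.imwrite('pics/side14.png',im2)
a=cv2.resize(im[150:260,255:400],None,fx=4.0,fy=4.0,interpolation=cv2.INTER_CUBIC)[:, :430]
a=cv2.resize(im[150:250,260:360],None,fx=4,fy=4,interpolation=cv2.INTER_CUBIC)
b=cv2.resize(im2[130:230,240:340],None,fx=4,fy=4,interpolation=cv2.INTER_CUBIC)
cv2.imwrite('pics/c14.png',np.hstack([a,b]))
g=cv2.cvtColor(im,cv2.COLOR_BGR2GRAY); o=cv2.cvtColor(cv2.imread('pics/top0.png'),cv2.COLOR_BGR2GRAY)
for v in (225,227,229,231): print(v,*g[v,339:352],'|',*o[v,339:352])
E
```

```text
[ 0.48222157 -0.33314441  0.30892985] [[-0.13   0.99  -0.056]
 [ 0.988  0.125 -0.088]
 [-0.08  -0.067 -0.995]] [-0.69  0.33  0.23  1.46 -0.1   0.75]
225 63 60 59 64 65 68 105 190 198 189 119 117 141 | 60 63 65 65 71 72 102 193 194 189 116 117 139
227 59 63 61 67 74 90 117 178 180 169 153 151 169 | 61 64 65 68 74 91 116 172 182 181 149 148 165
229 63 66 66 63 91 171 186 185 182 184 181 182 181 | 62 64 69 71 110 180 186 184 181 180 177 183 179
231 60 64 63 64 73 109 119 121 131 128 121 123 185 | 61 63 69 64 75 111 116 118 131 127 125 115 173
```

View pics/c14.png

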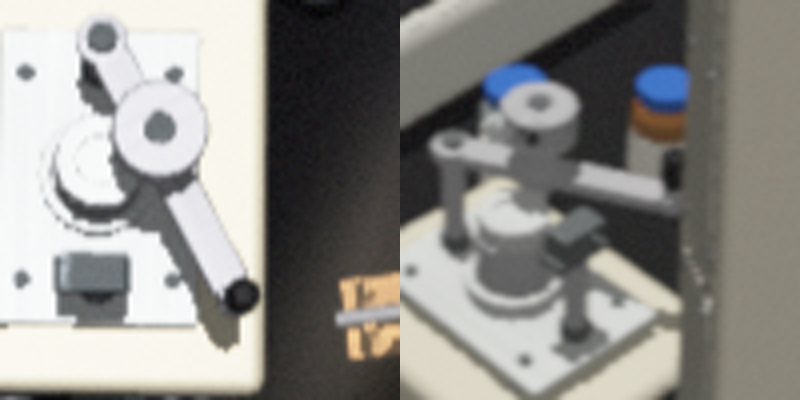

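The bar lies as at the start, and the bridge stands open about 0.55 rad with its knob at top crop (241,295). The jar is visible in its cup. I compute the knob and tray positions.

```bash
python3 - <<'E'
from h import *
e=np.load('top0.npz');K,T=e['K'],e['T']
im=cv2.imread('pics/top14.png'); g=im.max(2)
w=(g[215:232,312:328]<60).astype(np.uint8); n,l,s,c=cv2.connectedComponentsWithStats(w); print([(s[i].tolist(),c[i].round(1)+[312,215]) for i in range(1,n)])
k=onz(K,T,(319.8,223.4),.261); h=np.array([.6395,-.059]); v=k[:2]-h; th=np.arctan2(-v[1],-v[0]); print('knob',k,np.linalg.norm(v),'angle',th+.0196)
th0=th
for t in np.linspace(th0,1.52,11): print(round(t,2),((h-.187*np.array([np.cos(t),np.sin(t)])-(h-.187*np.array([np.cos(th0),np.sin(th0)])))/.025).round(2))
# tray edges, lower half
o=cv2.imread('pics/top0.png'); m=(o.max(2)>110)
for r in (215,230,245,260): 
    xs=np.where(m[r,100:200])[0]+100; print(r,xs.min(),xs.max(),onz(K,T,(xs.min()-.5,r),.018)[:2].round(4),onz(K,T,(xs.max()+.5,r),.018)[:2].round(4))
for cc in (130,145,160,175):
    ys=np.where(m[170:285,cc])[0]+170; print('col',cc,ys.min(),ys.max(),onz(K,T,(cc,ys.max()+.5),.018)[:2].round(4),onz(K,T,(cc,ys.min()-.5),.018)[:2].round(4))
print('jar_large top',onz(K,T,(125,197),.1)[:2],'lid',onz(K,T,(166,197),.018)[:2],'red',onz(K,T,(217,188),.084)[:2])
E
```

```text
[([15, 0, 1, 17, 17], array([327., 223.])), ([4, 5, 9, 8, 48], array([319.8, 223.8]))]
knob [ 0.47302223 -0.14285846  0.261     ] 0.1864057130221924 angle 0.4862205224238828
0.47 [0. 0.]
0.57 [ 0.39 -0.68]
0.68 [ 0.85 -1.32]
0.78 [ 1.38 -1.91]
0.89 [ 1.96 -2.44]
0.99 [ 2.6 -2.9]
1.1 [ 3.28 -3.3 ]
1.2 [ 4.   -3.62]
1.31 [ 4.75 -3.86]
1.41 [ 5.52 -4.02]
1.52 [ 6.3  -4.11]
215 116 180 [0.5142 0.4407] [0.5137 0.2486]
230 117 182 [0.4698 0.4366] [0.4692 0.242 ]
245 119 183 [0.4256 0.4295] [0.425  0.2384]
260 120 185 [0.3816 0.4254] [0.381  0.2319]
col 130 184 271 [0.348  0.3938] [0.6081 0.4002]
col 145 182 270 [0.3507 0.35  ] [0.6141 0.3557]
col 160 180 268 [0.3564 0.3062] [0.62   0.3112]
col 175 178 266 [0.3621 0.2624] [0.6259 0.2667]
jar_large top [0.55804824 0.38670643] lid [0.56742735 0.29244326] red [0.58497692 0.13238008]
```

Emit:
apply_moves --moves '[-0.1,1.6,0,0.088,-0.056,0,-0.2,3.2,0,0.088,-0.056,0,-0.3,4.8,0,0.088,-0.056,0,-0.37,6.4,0,0.088,-0.056,0,-0.37,7.61,0,0.088,-0.056,0,-0.37,7.61,0,0.088,-0.056,0,-0.37,7.61,0,0.088,-0.056,0,-0.37,7.61,0,0.088,-0.056,0]' --claw 50

```text
clock: 25.33
tcp_pos: [0.4706, -0.1413, 0.3003]
orientation: [-0.006, 0.66, 0.751, -0.001]
wrist_force: [0.5, -0.1, 0.3]
finger_gap: 0.0424
grip_force: 0.0
```

Emit:
apply_moves --moves '[0.08,-0.05,-1,0,0,0,0.08,-0.05,-2,0,0,0,0.08,-0.05,-2.48,0,0,0,0.08,-0.05,-2.48,0,0,0,0.08,-0.05,-2.48,0,0,0]'

```text
clock: 25.75
tcp_pos: [0.4724, -0.1436, 0.2385]
orientation: [-0.007, 0.661, 0.751, -0.001]
wrist_force: [-0.2, 0.3, 0.6]
finger_gap: 0.0429
grip_force: 0.0
```

Emit:
apply_moves --moves '[0,0,0,0,0,0,0,0,0,0,0,0,0,0,0,0,0,0,0,0,0,0,0,0,0,0,0,0,0,0]' --claw 0 --newtons 40

```text
clock: 26.17
tcp_pos: [0.4738, -0.1435, 0.2407]
orientation: [-0.004, 0.66, 0.751, -0.0]
wrist_force: [0.7, -3.3, 4.4]
finger_gap: 0.02
grip_force: 39.7
```

Emit:
apply_moves --moves '[0.19,-0.35,0,0,0,0,0.39,-0.68,0,0,0,0,0.61,-1.01,0,0,0,0,0.85,-1.32,0,0,0,0,1.11,-1.63,0,0,0,0,1.38,-1.91,0,0,0,0,1.96,-2.44,0,0,0,0,2.6,-2.9,0,0,0,0,3.28,-3.3,0,0,0,0,4,-3.62,0,0,0,0,4.75,-3.86,0,0,0,0,5.52,-4.02,0,0,0,0,5.9,-4.08,0,0,0,0,6.3,-4.11,0,0,0,0,6.3,-4.11,0,0,0,0,6.3,-4.11,0,0,0,0]'

```text
clock: 27.5
tcp_pos: [0.6316, -0.2481, 0.2403]
orientation: [-0.004, 0.66, 0.751, -0.001]
wrist_force: [-0.1, -7.3, 3.6]
finger_gap: 0.0205
grip_force: 42.2
```

Emit:
apply_moves --moves '[0,0,0,0,0,0,0,0,0,0,0,0,0,0,0,0,0,0]' --claw 60

```text
clock: 27.75
tcp_pos: [0.6304, -0.2451, 0.2391]
orientation: [-0.006, 0.66, 0.751, -0.0]
wrist_force: [0.3, -1.2, 0.7]
finger_gap: 0.051
grip_force: 0.0
```

Emit:
apply_moves --moves '[0,0,1,0,0,0,0,0,2.2,0,0,0,0,0,3.5,0,0,0,0,0,4,0,0,0,0,0,4,0,0,0]'

```text
clock: 28.17
tcp_pos: [0.6314, -0.2455, 0.3438]
orientation: [-0.003, 0.66, 0.752, 0.001]
wrist_force: [0.2, 0.1, -0.1]
finger_gap: 0.0513
grip_force: 0.0
```

```bash
python3 - <<'E'
from h import *
st=status.get_state(); print(st['tcp_pos'],st['joint_pos'].round(2))
im,K,T=cam('side'); cv2.imwrite('pics/side15.png',im); im,K,T=cam('top'); cv2.imwrite('pics/top15.png',im)
g=im.min(2)
# lid top at z=.196 expected
print('pred lid',proj(K,T,[.5646,-.0576,.196]))
for v in range(176,208): print(v,*g[v,270:300])
E
```

```text
[ 0.63144107 -0.24549442  0.34381274] [-0.49  0.56  0.68  1.69  0.    0.95]
pred lid [284.44357927 189.75983098]
176 245 246 247 247 245 246 245 245 246 246 242 222 208 136 119 124 116 130 201 213 213 216 214 216 213 218 218 217 216 216
177 246 246 247 247 246 246 245 245 246 246 244 244 242 220 214 214 211 219 241 245 244 246 245 245 245 245 246 246 245 245
178 245 246 247 246 244 245 246 244 245 246 237 242 241 240 240 240 238 238 242 239 244 247 246 246 246 247 247 248 247 247
179 245 246 247 246 245 245 245 245 241 242 231 241 244 244 245 243 244 240 241 236 241 244 245 246 246 247 247 247 247 247
180 246 246 246 247 245 245 242 242 240 239 241 246 248 247 249 248 247 247 245 243 240 239 240 246 247 247 247 247 246 248
181 246 246 247 246 244 242 239 238 244 244 247 247 248 248 248 248 247 247 246 246 245 242 236 243 244 246 247 247 246 248
182 246 247 247 245 242 240 236 243 247 247 247 248 247 247 246 247 246 247 248 248 247 246 244 238 238 238 246 247 246 248
183 245 247 245 239 242 237 240 247 248 248 248 248 246 236 229 232 239 241 248 248 248 247 247 242 231 233 240 246 247
[... 2227 characters left out ...]
 223 225 245 244 222 129 81 64 64 69 71 69 74 71 76 75 72 66 66 77 126 211 241 227 183 243 246 246
203 247 247 245 214 222 244 243 221 113 74 67 66 64 65 63 61 64 63 70 74 81 128 211 240 228 182 217 246 246 247
204 247 247 245 234 172 220 238 241 152 115 124 105 79 74 74 71 75 86 103 107 131 208 237 224 183 218 244 247 247 246
205 247 246 247 243 222 225 200 225 211 212 223 208 136 116 110 115 114 132 204 209 213 231 210 169 216 244 247 247 247 246
206 247 247 247 245 246 243 165 176 203 216 236 240 219 213 211 212 212 217 237 223 212 190 159 215 241 247 247 248 247 246
207 248 247 246 246 247 246 222 217 213 165 190 209 208 210 218 216 208 204 208 175 217 219 218 242 246 247 247 248 246 246
```

The jar's lid recess is centred at the predicted pixel (284.5,190), and the bridge is at 1.5 rad. I move over the jar, closing along y.

Emit:
apply_moves --moves '[-0.2,0.6,0,0,0,0.12,-0.4,1.2,0,0,0,0.24,-0.6,1.8,0,0,0,0.36,-0.9,2.5,0,0,0,0.48,-1.1,3.2,0,0,0,0.6,-1.4,3.9,0,0,0,0.72,-1.6,4.6,0,0,0,0.84,-1.9,5.3,0,0,0,0.96,-2.1,6,0,0,0,1.08,-2.4,6.8,0,0,0,1.2,-2.67,7.52,0,0,0,1.32,-2.67,7.52,0,0,0,1.42,-2.67,7.52,0,0,0,1.42,-2.67,7.52,0,0,0,1.42]' --claw 100

```text
clock: 29.43
tcp_pos: [0.5631, -0.057, 0.338]
orientation: [-0.005, 0.012, 1.0, -0.004]
wrist_force: [0.3, -0.2, 0.6]
finger_gap: 0.0857
grip_force: 0.0
```

Emit:
apply_moves --moves '[0.06,-0.02,-1.5,0.008,-0.01,0,0.06,-0.02,-3,0.008,-0.01,0,0.06,-0.02,-4.2,0.008,-0.01,0,0.06,-0.02,-5.2,0.008,-0.01,0,0.06,-0.02,-6,0.008,-0.01,0,0.06,-0.02,-6.7,0.008,-0.01,0,0.06,-0.02,-7.2,0.008,-0.01,0,0.06,-0.02,-7.5,0.008,-0.01,0,0.06,-0.02,-7.5,0.008,-0.01,0,0.06,-0.02,-7.5,0.008,-0.01,0]'

```text
clock: 30.27
tcp_pos: [0.565, -0.0583, 0.1516]
orientation: [0.0, 0.012, 1.0, 0.0]
wrist_force: [-0.7, 0.1, 0.2]
finger_gap: 0.0855
grip_force: 0.0
```

Emit:
apply_moves --moves '[0,0,0,0,0,0,0,0,0,0,0,0,0,0,0,0,0,0,0,0,0,0,0,0,0,0,0,0,0,0]' --claw 0 --newtons 60

```text
clock: 30.68
tcp_pos: [0.5663, -0.0584, 0.1537]
orientation: [0.002, 0.011, 1.0, -0.0]
wrist_force: [-0.9, -0.5, 6.4]
finger_gap: 0.0602
grip_force: 66.2
```

Emit:
apply_moves --moves '[0,0,0.3,0,0,0,0,0,0.8,0,0,0,0,0,1.4,0,0,0,0,0,2.1,0,0,0,0,0,2.8,0,0,0,0,0,3.5,0,0,0,0,0,4,0,0,0,0,0,4.3,0,0,0,0,0,4.4,0,0,0,0,0,4.4,0,0,0]'

```text
clock: 31.52
tcp_pos: [0.5652, -0.0578, 0.262]
orientation: [0.001, 0.011, 1.0, 0.0]
wrist_force: [0.7, -0.5, -4.6]
finger_gap: 0.0607
grip_force: 66.5
```

Emit:
apply_moves --moves '[-0.2,0.5,0,0,0,0,-0.5,1.4,0,0,0,0,-0.9,2.5,0,0,0,0,-1.3,3.7,0,0,0,0,-1.7,4.9,0,0,0,0,-2.1,6.1,0,0,0,0,-2.5,7.3,0,0,0,0,-2.9,8.5,0,0,0,0,-3.3,9.7,0,0,0,0,-3.7,10.9,0,0,0,0,-4.1,12.1,0,0,0,0,-4.5,13.2,0,0,0,0,-4.9,14.2,0,0,0,0,-5.2,15.1,0,0,0,0,-5.36,15.6,0,0,0,0,-5.36,15.74,0,0,0,0,-5.36,15.74,0,0,0,0,-5.36,15.74,0,0,0,0]'

```text
clock: 33.02
tcp_pos: [0.4311, 0.335, 0.2614]
orientation: [0.0, 0.011, 1.0, -0.0]
wrist_force: [-0.3, 0.1, -3.7]
finger_gap: 0.0609
grip_force: 66.8
```

```bash
python3 - <<'E'
from h import *
st=status.get_state(); t=st['tcp_pos']; print(t,st['orientation'].round(3),st['wrist_force'].round(1),st['ft_torque'].round(2),st['finger_gap'],st['joint_pos'].round(2))
im,K,T=cam('side'); cv2.imwrite('pics/side16.png',im); b=cv2.cvtColor(im,cv2.COLOR_BGR2GRAY)
q=proj(K,T,[t[0],t[1],t[2]-.0417]);print('jar bottom centre',q)
E
```

```text
[0.43109952 0.3350276  0.26144602] [ 0.     0.011  1.    -0.   ] [-0.3  0.1 -3.7] [ 0.04 -0.07  0.01] 0.06089464912442747 [ 0.51  0.25  0.02  1.34 -0.    0.54]
jar bottom centre [188.46586666 269.06093434]
```

Emit:
apply_moves --moves '[0,0,-0.6,0,0,0,0,0,-1.5,0,0,0,0,0,-2.6,0,0,0,0,0,-3.7,0,0,0,0,0,-4.8,0,0,0,0,0,-5.8,0,0,0,0,0,-6.7,0,0,0,0,0,-7.4,0,0,0,0,0,-7.9,0,0,0,0,0,-8.2,0,0,0,0,0,-8.4,0,0,0,0,0,-8.4,0,0,0,0,0,-8.4,0,0,0]'

```text
clock: 34.15
tcp_pos: [0.4319, 0.3354, 0.0526]
orientation: [0.001, 0.011, 1.0, 0.0]
wrist_force: [0.8, 0.0, -4.1]
finger_gap: 0.0607
grip_force: 66.8
```

Emit:
apply_moves --moves '[0,0,-0.04,0,0,0,0,0,-0.08,0,0,0,0,0,-0.12,0,0,0,0,0,-0.16,0,0,0,0,0,-0.2,0,0,0,0,0,-0.24,0,0,0,0,0,-0.24,0,0,0]'

```text
clock: 34.73
tcp_pos: [0.4311, 0.3355, 0.0458]
orientation: [0.001, 0.011, 1.0, 0.0]
wrist_force: [-0.1, 0.5, -5.0]
finger_gap: 0.0606
grip_force: 66.8
```

Emit:
apply_moves --moves '[0,0,-0.03,0,0,0,0,0,-0.06,0,0,0,0,0,-0.09,0,0,0,0,0,-0.12,0,0,0,0,0,-0.12,0,0,0]'

```text
clock: 35.15
tcp_pos: [0.4313, 0.3356, 0.0447]
orientation: [0.001, 0.011, 1.0, 0.0]
wrist_force: [-5.0, -3.0, 9.6]
finger_gap: 0.0604
grip_force: 68.5
```

On the floor (contact force). I relax slightly, release and retreat.

Emit:
apply_moves --moves '[0,0,0.04,0,0,0,0,0,0.04,0,0,0,0,0,0.04,0,0,0]'

```text
clock: 35.4
tcp_pos: [0.4315, 0.3358, 0.0447]
orientation: [0.001, 0.011, 1.0, 0.0]
wrist_force: [-2.6, -0.8, 4.6]
finger_gap: 0.0608
grip_force: 67.5
```

Emit:
apply_moves --moves '[0,0,0,0,0,0,0,0,0,0,0,0,0,0,0,0,0,0,0,0,0,0,0,0,0,0,0,0,0,0]' --claw 100

```text
clock: 35.82
tcp_pos: [0.4314, 0.3356, 0.044]
orientation: [0.001, 0.011, 1.0, 0.0]
wrist_force: [1.2, -0.3, -0.2]
finger_gap: 0.0858
grip_force: 0.0
```

Emit:
apply_moves --moves '[0,0,0.5,0,0,0,0,0,1.2,0,0,0,0,0,2.2,0,0,0,0,0,3.4,0,0,0,0,0,4.8,0,0,0,0,0,6.2,0,0,0,-1,-2,7,0,0,0,-1,-4,7,0,0,0,-1,-4,7,0,0,0,-1,-4,7,0,0,0]'

```text
clock: 36.65
tcp_pos: [0.4055, 0.2325, 0.2202]
orientation: [0.001, 0.012, 1.0, -0.0]
wrist_force: [-0.1, 0.8, -0.8]
finger_gap: 0.0851
grip_force: 0.0
```

```bash
python3 - <<'E'
from h import *
im,K,T=cam('top'); cv2.imwrite('pics/top17.png',im); o=cv2.imread('pics/top0.png')
g=im.min(2)
p=proj(K,T,[.4313,.3356,.087]); print('pred lid',p); u,v=p.astype(int)
for r in range(v-14,v+16,2): print(r,*g[r,u-16:u+17:2])
d=cv2.absdiff(im,o).max(2)>60
for n,(a,b,c,e) in dict(bar=(338,205,405,245),brush=(418,175,440,243),rb=(370,138,408,178),ra=(325,110,360,155),wash=(170,105,206,158),beaker=(128,128,168,165),jarL=(105,178,148,215),lid=(152,185,180,212)).items(): print(n,int(d[b:e,a:c].sum()))
print(status.get_state()['tcp_pos'],status.get_state()['wrist_force'].round(1))
E
```

```text
pred lid [143.69500232 242.50370413]
228 28 29 23 48 62 59 59 59 57 69 71 168 239 240 240 241 240
230 43 24 24 24 61 65 60 59 59 65 72 97 238 239 240 241 240
232 37 30 22 30 40 62 60 60 60 61 61 77 223 238 241 240 240
234 29 27 20 28 26 57 60 61 59 60 57 85 93 106 162 227 239
236 31 27 28 23 24 36 66 59 60 62 58 56 58 57 40 54 139
238 31 23 26 23 24 29 57 59 61 60 56 56 66 60 59 47 25
240 34 30 24 22 26 28 42 63 58 59 62 57 61 68 57 62 45
242 28 31 26 30 20 22 26 59 60 59 61 60 58 68 63 57 61
244 47 32 26 25 23 27 20 55 59 60 57 60 60 68 66 53 56
246 71 40 45 25 24 27 23 45 57 59 62 62 60 54 72 53 58
248 97 44 42 30 25 21 25 32 61 61 58 58 61 61 73 68 59
250 130 54 28 29 26 27 24 25 59 61 55 62 53 58 65 66 56
252 138 84 37 29 25 24 25 29 55 57 59 55 61 56 62 61 54
254 75 124 50 30 23 29 25 25 56 58 65 62 61 58 56 63 44
256 59 131 84 45 29 30 29 24 58 60 60 63 59 61 56 63 40
bar 42
brush 0
rb 0
ra 11
wash 0
beaker 0
jarL 0
lid 0
[0.40619475 0.23405317 0.2198302 ] [-0.4  0.1  0.7]
```

Emit:
apply_moves --moves '[0,-1.2,1,0,0,0,0,-2.6,2,0,0,0,0,-4,3,0,0,0,0,-5.2,4,0,0,0,0,-6,4,0,0,0,0,-6,4,0,0,0,0,-6,4,0,0,0]'

```text
clock: 37.28
tcp_pos: [0.407, 0.0853, 0.3192]
orientation: [0.001, 0.012, 1.0, 0.0]
wrist_force: [0.0, -1.2, 0.1]
finger_gap: 0.0852
grip_force: 0.0
```

```bash
python3 - <<'E'
from h import *
im,K,T=cam('top'); cv2.imwrite('pics/top18.png',im); o=cv2.imread('pics/top0.png')
g=cv2.GaussianBlur(cv2.cvtColor(im,cv2.COLOR_BGR2GRAY),(3,3),0)
p=proj(K,T,[.4313,.3356,.087]); u,v=p.astype(int); print(p)
c=cv2.resize(g[v-30:v+30,u-30:u+30],None,fx=4,fy=4,interpolation=cv2.INTER_CUBIC)
h=cv2.HoughCircles(c,cv2.HOUGH_GRADIENT,1,10,param1=60,param2=18,minRadius=36,maxRadius=60)
if h is not None:
  for q in h[0][:4]: print(q, (q[0]/4+u-30,q[1]/4+v-30), onz(K,T,(q[0]/4+u-30,q[1]/4+v-30),.087).round(3))
d=cv2.absdiff(im,o).max(2)>60; ys,xs=np.where(d[205:245,338:405]); print(len(xs), xs.min()+338 if len(xs) else 0,xs.max()+338 if len(xs) else 0,(ys.min()+205,ys.max()+205) if len(xs) else 0)
k=cv2.cvtColor(o,cv2.COLOR_BGR2GRAY); gg=cv2.cvtColor(im,cv2.COLOR_BGR2GRAY)
for r in (222,225,228,231): print(r,*gg[r,366:400:2],'|',*k[r,366:400:2])
E
```

```text
[143.69500232 242.50370413]
44 356 394 (np.int64(220), np.int64(231))
222 193 192 190 193 165 169 155 134 95 73 64 46 43 44 62 37 23 | 192 192 197 196 201 189 175 168 163 160 113 93 53 59 120 41 17
225 170 172 97 49 46 45 46 48 42 41 34 38 32 48 110 82 25 | 167 151 85 53 48 49 40 46 43 41 41 38 37 35 93 81 20
228 133 122 72 51 53 66 66 80 87 103 162 168 98 170 172 99 20 | 155 135 75 43 44 45 43 54 63 67 85 88 83 169 176 101 19
231 204 206 206 208 207 206 204 205 205 202 200 200 99 87 182 140 22 | 204 183 178 171 205 205 203 201 199 199 200 199 99 87 181 139 20
```

```bash
python3 - <<'E'
from h import *
f=lambda n: cv2.cvtColor(cv2.imread(f'pics/{n}.png'),cv2.COLOR_BGR2GRAY)
o=f('top0');a=f('top15');b=f('top18')
for c in (348,356,364,370,376,382,388,392): print(c,'o',*o[214:236,c],'\n    15',*a[214:236,c],'\n    18',*b[214:236,c])
g=b; e=np.load('top0.npz'); u,v=144,242
for r in range(226,262,2): print(r,*g[r,126:164:2])
E
```

```text
348 o 69 70 73 74 81 134 170 176 182 187 188 189 187 181 185 180 158 127 170 206 207 204 
    15 202 200 203 202 200 204 200 199 203 198 198 197 201 200 198 200 198 195 198 198 198 194 
    18 70 69 67 70 81 131 169 175 185 190 188 187 177 169 181 185 152 128 170 207 204 202
356 o 70 70 68 72 116 173 197 194 194 191 190 193 178 176 181 160 121 108 166 202 200 198 
    15 196 197 197 196 199 198 197 196 199 197 197 198 198 196 195 196 196 193 193 196 196 197 
    18 68 69 68 73 117 173 194 194 193 191 191 180 165 183 180 147 123 161 198 206 203 199
364 o 59 62 65 94 159 190 189 189 189 193 192 176 174 188 166 127 159 200 207 202 197 199 
    15 196 197 194 197 196 194 194 196 195 193 194 195 195 194 191 194 192 192 195 194 194 192 
    18 61 60 62 94 160 189 192 188 193 191 180 167 186 187 146 116 166 203 208 203 200 201
370 o 54 54 77 155 192 193 191 192 197 178 125 85 94 87 75 70 105 178 202 201 200 200 
    15 193 194 193 191 193 193 192 192 192 192 190 192 190 194 192 192 190 189 188 190 188 187 
    18 55 53 78 152 194 194 193 193 190 150 97 97 104 94 72 88 168 206 206 203 197 20
[... 1788 characters left out ...]
7 237 237 233 238 199 239 173 204 201 202 204 207 206 85 172 205 206
246 239 237 236 237 234 237 226 234 179 210 211 210 212 211 206 81 181 211 209
248 238 237 236 238 233 236 239 220 181 209 213 212 213 215 207 84 191 216 215
250 237 237 237 238 237 235 237 236 183 211 216 217 217 215 203 86 193 216 216
252 236 235 236 236 237 238 229 234 180 214 214 213 214 214 200 80 197 214 214
254 236 235 235 235 236 239 239 233 181 210 211 210 209 211 196 85 191 210 210
256 236 234 235 237 236 238 237 236 181 205 208 209 209 207 196 81 186 205 206
258 236 234 235 236 237 238 236 236 183 208 207 207 208 209 203 83 173 198 199
260 236 235 234 236 236 237 236 236 183 209 207 210 207 208 201 84 171 192 194
```

```bash
python3 - <<'E'
from h import *
im,K,T=cam('side'); o=cv2.imread('pics/side0.png')
d=(cv2.absdiff(im,o).max(2)>25).astype(np.uint8)
P=np.array([proj(K,T,[.4313+r*np.cos(a),.3356+r*np.sin(a),z]) for a in np.linspace(0,6.28,60) for z,r in ((.003,.031),(.069,.031),(.087,.029))])
print('pred',P.min(0).round(1),P.max(0).round(1))
n,l,s,c=cv2.connectedComponentsWithStats(d); print([s[i].tolist() for i in range(1,n) if s[i][4]>60])
st=status.get_state(); print(st['clock'],abs(st['qvel']).max())
E
```

```text
pred [184.3 290.3] [209.9 325.8]
[[234, 0, 326, 342, 54653], [284, 143, 15, 16, 140], [415, 164, 30, 21, 150], [466, 164, 36, 29, 556], [287, 221, 12, 9, 70], [327, 291, 95, 105, 3771], [185, 300, 27, 29, 460], [426, 348, 14, 30, 226]]
37.3833 0.01534947831269653
```

```bash
python3 -c "
from workcell import job
print(job.hand_in())"
```

```text
the job is handed in; nothing more can be done
None
```

The job is handed in, with no verdict returned: the screw is backed off (about 2.4 rad by camera estimate), the bar is back in its rest, the bridge is open to about 1.5 rad, and the jar was set down gently in the tray, though only partly visible in my last check.

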